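Lock the robot's mast clamp with the long T-key

TASK

Take the long T-key out of its stand, lower it down the square shaft of the little wheeled robot until its socket drops right over the square stem at the bottom, and turn it clockwise (seen from above) until the clamp finger comes up against its stop. Work gently by feel: the stem's angle is not known, it is sprung and has play, and must not be forced; keep the gripper itself off the robot and leave the things around alone. Then lift the key out and stand it back upright, all the way down, in its stand.

Things in the scene. Friction and masses are not known exactly. Their poses are not given: they have to be found in the camera images.
- key: steel T-key, 176 mm tall, 350 g, upright in the stand at the start. Origin: centre of its foot (underside); z up along the key, x along the crossbar. From the foot up: a square socket 32 x 32 mm outside (sides along x and y) with a square pocket 23 x 23 mm, 30 mm deep, open downward; solid to 36 mm; a round rod 12 mm thick to 160 mm; the crossbar on top
- key_bar (a point): centre of the key's crossbar, 168 mm above the foot: a bar 100 mm long (x), 14 mm wide (y), 16 mm high, with flat sides to grip from above; axes as the key's
- stand: fixed black holder for the key on a 100 x 100 x 8 mm base plate. Origin: centre of its underside, z up. An upright square tube, open on top, inside 42 x 42 mm (sides along x and y), walls 5 mm, inner floor at 8 mm and rim at 70 mm height; the key's foot stands on the inner floor
- rover: fixed small wheeled robot, 180 x 160 mm, with an upright square aluminium shaft at its middle. Origin: on the shaft's axis at table height, z up. Its mechanism is damaged if the key presses on it with more than 45 N, all contacts added up: a hard push down, or turning on against the stop with some 0.5 N m
- shaft_rim (a point): centre of the open top of the shaft, 150 mm above the table; inside 54 x 54 mm (sides along the rover's x and y), walls 5 mm, 78 mm deep to the stem's tip; axes are the rover's
- stem_tip (a point): rest place of the stem's tip, on the shaft's axis, 72 mm above the table (axes are the rover's, not the stem's). From the tip down: a centring cone 10 mm high, 8 mm thick at the tip, 20 mm at its base; then a 20 x 20 mm steel square from 62 down to 45 mm height. It is sprung: pressed, it sinks up to 6 mm (about 3 N to start, 8.4 N at the end), then is solid; in line with the socket it springs up into it
- seat (a point): centre of the steel disc, 44 mm across, round the stem's foot, 45 mm above the table: a fully seated key stands on it. The stem has 1 rad of free play: its sides stand turned clockwise from the rover's axes by the clamp reading plus a hidden angle of -0.5 to +0.5 rad. Turned clockwise it drives the clamp once that angle is +0.5; the play has 0.06 N m friction. The socket fits within about 0.15 rad
- clamp (a joint): angle of the clamp, the flat steel finger that sticks out 84 mm from the axis, under the shaft, above the robot's deck: 0 when it points along the rover's -x, growing as it turns clockwise seen from above; its hard stop is at 0.95 rad (locked from 0.84 up). It starts at 0 to 0.2, takes 0.15 N m to turn and stays where it is left
- wheel: loose spare wheel, black tyre 62 mm across and 24 mm high, lying flat between the task's things; origin at the centre of its underside; leave it alone
- brick: loose grey controller brick 60 x 90 x 30 mm with a small screen, lying flat nearest the arm; origin at the centre of its underside; leave it alone
- gear: loose grey plastic gear, 66 mm across, 14 mm high at its hub, lying flat beyond the wheel; origin at the centre of its underside; leave it alone

How it is judged:
By the outcome, as a careful person would: the job done as asked, in the order asked, and still so for the second after the job is handed in, with the robot touching nothing.
It also fails if it takes over 70 s, if anything falls off the work surface, if the arm or the gripper's body presses on something with over 40 N, if the wrist force passes 120 N, or if a joint passes its speed limit or range.

ROBOT

A 6-joint arm with a two-finger parallel gripper is mounted at the origin on the work surface. World frame = base frame: x ahead of the robot, y to its left, z up, the work surface at z = 0. Lengths are in m, angles in rad, forces in N, time in s.
With the tool pointing down it reaches from about 0.225 to 0.875 m from the base axis. Payload 3.4 kg.
Tool frame: the origin (TCP) lies between the finger pads; the fingertips stand 19 mm ahead of it and the grasp point (between the pads) is the TCP (manip.tip_reach is the distance from the TCP to the fingertips, in m); z points along the fingers, x is the direction in which the jaws open and shut, and the axes are right-handed (so a half turn about z gives the same grasp; the last joint's range is limited). The gripper opens to 85 mm and grips with 20 to 120 N. Pads are 22 mm wide; open, the fingers measure 114 mm over their backs; the gripper's body (76 mm by 85 mm) begins 54 mm behind the grasp point. The pads swing forward as they close: fully open they stand 13 mm farther back than shut.
Start: joints at [-1.237, 0.276, 1.505, -0, 1.361, -0.121], TCP at [0.253, -0.517, 0.25] pointing down, gripper open.
Joint ranges: [-2.89, 2.89], [-0.75, 2.08], [0.22, 2.7], [-1.18, 4.32], [0.11, 2.71], [-2.7, 2.7]. Speed limits (rad/s): [2.57, 2.57, 3.14, 3.14, 3.14, 3.14].

INTERFACE

Orientations are given as a unit quaternion [w, x, y, z].
In Python, from rig import manip gives the robot as it stands.
- The arm moves only by the tool send_rows, never from a script. Its arguments are lists of equal length, an entry for each row: "delta_pos": the shift along the tool's x, y, z normalised to -1 to 1, where 1 is 40 cm, a list of three; "angular": the turn, a rotation vector about the tool's x, y, z normalised to -1 to 1, where 1 is 0.08 rad, a list of three. A call has 1 to 5 rows; each row shifts and turns the commanded pose from where the row before left it, along the tool's axes as they then stand; what a row does not reach is not made up. A row lasts 1/12 s, in which the tool goes at most 41.7 mm and 7.16 degrees, less where a joint would pass 70% of its speed; a pose out of reach is approached as far as the arm can. A call with a number of a shift or a turn outside -1 to 1 is refused whole. A call with a gripper value outside its range is refused whole. "hand" is the finger opening in mm, from 0 to 85.4, set as the call begins (left out, the last holds). The fingers move at their own pace and stop on an object; "squeeze" is the grip in N (left out, the last holds). Time passes only in rows, so rows that do not move let the fingers close. It gives the time, the measured TCP pose, the force and the opening at its end, in the units of the state.
- manip.get_state(): the state, without advancing time (a new reading comes with each control period).
- manip.get_image(name): name is "scene" or "top" or "wrist"; returns the picture (384x512x3 uint8, blue, green, red); there is no depth.
- manip.calibration(name): a dict with "fx", "fy", "cx", "cy" (pixels), "camera_from_world" (4x4, takes a point from world to camera coordinates). Camera axes: x right, y up, looking along -z (the intrinsics and any distortion apply to the point x, -y, -z); pixel columns grow to the right and rows downward; lengths in m; the calibration is good to about 2 mm. A picture is of the moment at which its call begins: read the wrist's pose just before it. calibration takes no time and is no camera call; for the wrist camera it gives the pose at the moment of the call.
- manip.sign_off(): hands the job in, once; it reports no verdict.
The state is a dict: "clock": time; "qpos": joint angles; "qd": joint speeds; "effort": joint torques, N m; "position": TCP position; "ee_rot": TCP orientation; "contact_force": force on the tool from outside, world axes, zero at the start; "moment": the same for the moment, N m; "width": finger opening in m.
Only numpy, scipy, OpenCV 4.12 (cv2) and the standard library are available. Lean on these libraries where they do the work, as an engineer would, in place of code of your own. Each camera call takes 0.05 s, during which the arm holds its last target.

## Working session

There is one attempt and no reset: what is moved stays moved. The work goes in short steps, Python scripts to look and compute and a tool call to move; the robot and the scene stay as the last step left them, time stands still between calls to the robot, and variables do not carry over. Pictures are saved under pics/ and viewed, and the job is handed in when it is done.

Besides the shell and the picture viewer there is one more tool, called after "Emit:" as a command line: name --argument value ..., lists and objects as JSON in quotes. send_rows: Moves the arm, as the interface text tells. Scaled input: -1 to 1 covers 40 cm each way for a shift and 0.08 rad each way for a turn. Its arguments: {"type":"object","properties":{"delta_pos":{"type":"array","items":{"type":"array","items":{"type":"number"}}},"angular":{"type":"array","items":{"type":"array","items":{"type":"number"}}},"hand":{"type":"number"},"squeeze":{"type":"number"}},"required":["delta_pos","angular"]}

```bash
mkdir -p pics; ls; python3 - <<'E'
from rig import manip
import cv2
print(manip.get_state())
for n in ("scene","top","wrist"):
    c=manip.calibration(n); print(n,c)
    cv2.imwrite(f"pics/{n}0.png",manip.get_image(n))
E
```

```text
pics
{'clock': 0.0, 'qpos': array([-1.23699773e+00,  2.76577165e-01,  1.50615158e+00, -2.96667615e-06,
        1.36068065e+00, -1.20967326e-01]), 'qd': array([ 0.00162655,  0.00213985, -0.00051053,  0.00170075, -0.00163909,
        0.00026458]), 'effort': array([-1.38625066e-03, -4.16786528e+01, -2.45808059e+01, -2.79552760e-04,
        1.11167549e-02, -6.10050421e-06]), 'position': array([ 0.25241649, -0.51607923,  0.24944249]), 'ee_rot': array([-5.69329428e-04,  8.48307552e-01, -5.29503042e-01, -7.07815905e-04]), 'contact_force': array([ 0.34103925,  0.59910882, -0.15594405]), 'moment': array([ 0.00953728,  0.04929398, -0.00897363]), 'width': 0.0854084030862477}
scene {'fx': 348.0907984480378, 'fy': 348.0907984480378, 'cx': 254.9207029783359, 'cy': 183.63315906726228, 'camera_from_world': array([[-0.08024837,  0.99663931, -0.01644062,  0.02090068],
       [-0.60087145, -0.03520829,  0.79856989,  0.20532151],
       [ 0.7953073 ,  0.07396264,  0.60167751, -1.17502159],
       [ 0.        ,  0.        ,  0.        ,  1.        ]])}
top {'fx': 433.242415805722, 'fy': 433.242415805722, 'cx': 254.4778012218504, 'cy': 192.89636955580775, 'camera_from_world': array([[-0.00325879, -0.99997384,  0.00645677,  0.00405944],
       [ 0.99252591, -0.00244671,  0.12200958, -0.5789927 ],
       [-0.12199059,  0.00680612,  0.99250792, -0.93851562],
       [ 0.        ,  0.        ,  0.        ,  1.        ]])}
wrist {'fx': 282.05697077827523, 'fy': 282.05697077827523, 'cx': 249.86938740727302, 'cy': 192.6699696746212, 'camera_from_world': array([[ 0.44065009, -0.89767324, -0.00320348, -0.57402752],
       [ 0.85446919,  0.42053058, -0.30501874,  0.04122492],
       [ 0.27515432,  0.13166926,  0.95234096, -0.38054202],
       [ 0.        ,  0.        ,  0.        ,  1.        ]])}
```

View pics/scene0.png

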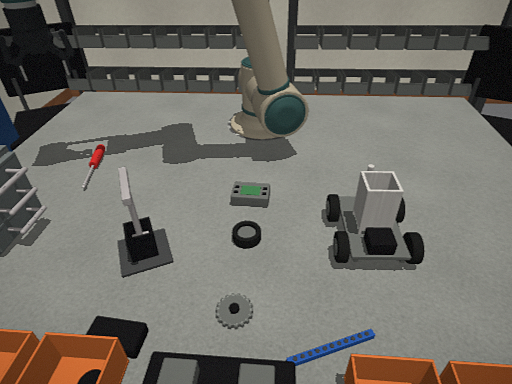

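View pics/top0.png

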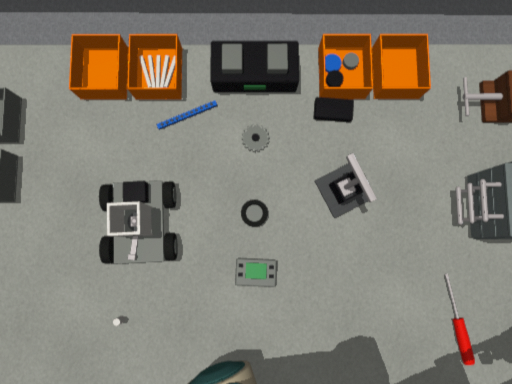

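View pics/wrist0.png

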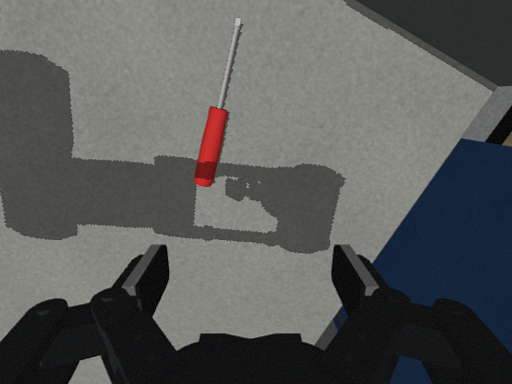

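The scene view shows the key in its stand at left (bar at ~(124,185), tube ~(141,240)) and the rover at right (shaft rim ~(380,180)). In the top view the stand is at ~(345,188), the bar runs (352,157)–(369,200), and the shaft rim is at ~(124,218) with the clamp finger at ~(134,247). The screwdriver is all the wrist view shows of the bench. Next I'll zoom in.

```bash
python3 - <<'E'
import cv2
t=cv2.imread("pics/top0.png")
a=cv2.resize(t[140:230,300:390],None,fx=6.6,fy=6.6,interpolation=cv2.INTER_CUBIC)
b=cv2.resize(t[170:275,90:190],None,fx=5.6,fy=5.6,interpolation=cv2.INTER_CUBIC)
cv2.imwrite("pics/zk.png",a);cv2.imwrite("pics/zr.png",b)
s=cv2.imread("pics/scene0.png")
cv2.imwrite("pics/zs.png",cv2.resize(s[155:275,315:435],None,fx=5,fy=5,interpolation=cv2.INTER_CUBIC))
E
```

```text
(no output)
```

View pics/zk.png

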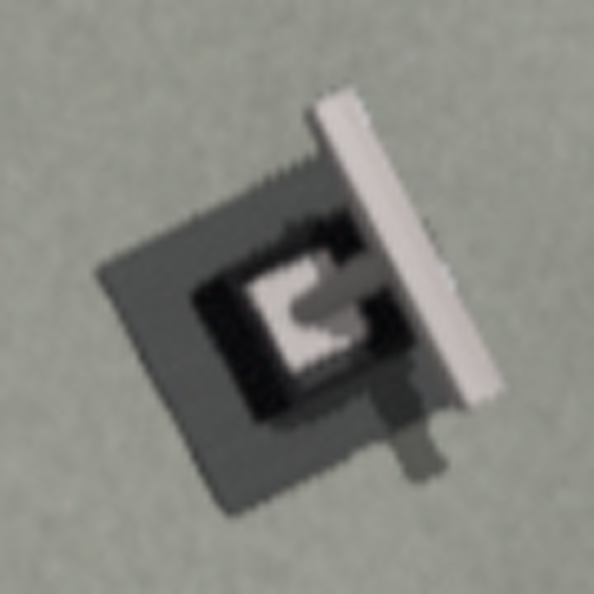

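View pics/zr.png

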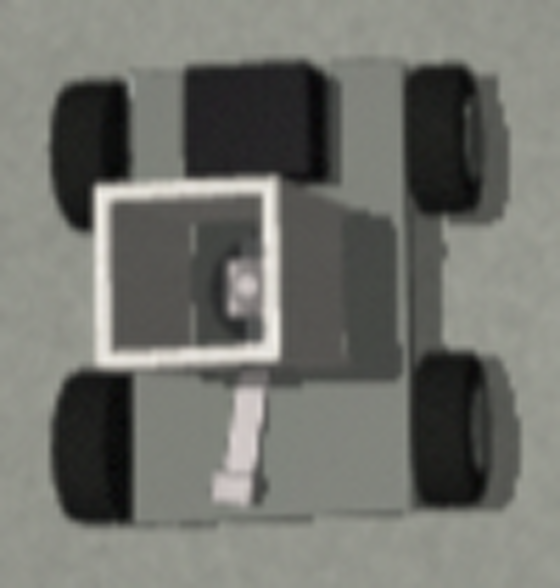

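View pics/zs.png

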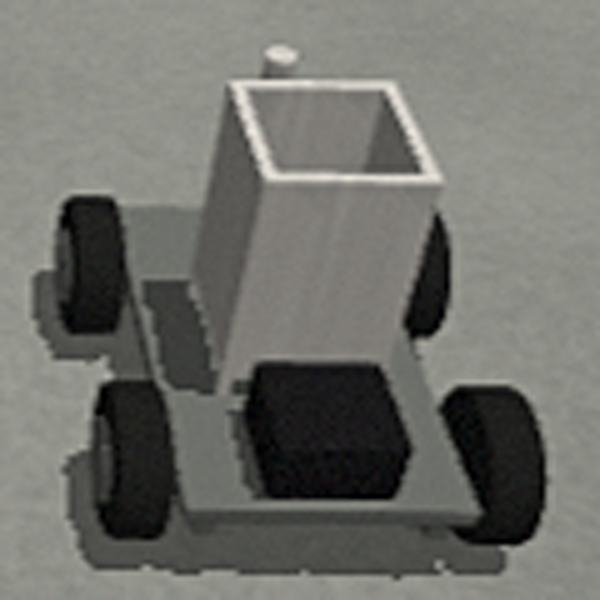

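```bash
cat > h.py <<'E'
import numpy as np, cv2
from rig import manip
def ray(n,uv,z,c=None):
    c=c or manip.calibration(n); T=np.array(c["camera_from_world"]); R=T[:3,:3];t=T[:3,3]
    o=-R.T@t; out=[]
    for u,v in np.atleast_2d(uv):
        d=R.T@np.array([(u-c["cx"])/c["fx"],-(v-c["cy"])/c["fy"],-1]); out.append(o+d*(z-o[2])/d[2])
    return np.array(out)
def proj(n,P,c=None):
    c=c or manip.calibration(n); T=np.array(c["camera_from_world"])
    q=np.atleast_2d(P)@T[:3,:3].T+T[:3,3]
    return np.c_[c["cx"]+c["fx"]*q[:,0]/-q[:,2], c["cy"]-c["fy"]*q[:,1]/-q[:,2]]
E
python3 - <<'E'
from h import *
def z(l,f,o): return (np.array(l)+.5)/f-.5+np.array(o)
rim=ray("top",z([(93,183),(278,175),(281,362),(95,370)],5.6,(90,170)),.15)
print("rim",rim[:,:2].round(4),rim.mean(0)); e=[rim[(i+1)%4]-rim[i] for i in range(4)]
print([ (round(np.linalg.norm(a),4),round(np.degrees(np.arctan2(a[1],a[0])),1)) for a in e])
bar=ray("top",z([(315,100),(350,88),(503,385),(470,408)],6.6,(300,140)),.184)
print("bar",bar[:,:2].round(4),bar.mean(0)); e=[bar[(i+1)%4]-bar[i] for i in range(4)]
print([ (round(np.linalg.norm(a),4),round(np.degrees(np.arctan2(a[1],a[0])),1)) for a in e])
st=ray("top",z([(97,270),(230,517)],6.6,(300,140)),.008); d=st[1]-st[0]
print("stand",st,np.linalg.norm(d),np.degrees(np.arctan2(d[1],d[0])), st.mean(0)+.05*np.array([-d[1],d[0],0])/np.linalg.norm(d))
tu=z([(193,295),(262,420)],6.6,(300,140)); tu=ray("top",tu,.07); d=tu[1]-tu[0]
print("tube",tu,np.linalg.norm(d),np.degrees(np.arctan2(d[1],d[0])),tu.mean(0)+.026*np.array([-d[1],d[0],0])/np.linalg.norm(d))
# scene check of rim
s=(np.array([(230,80),(395,80),(443,183),(263,183)])+.5)/5-.5+np.array([315,155])
r=ray("scene",s,.15);print("rim scene",r[:,:2],r.mean(0))
E
```

```text
rim [[0.547  0.2957]
 [0.5497 0.2307]
 [0.484  0.2278]
 [0.4815 0.2925]] [0.51555264 0.26164582 0.15      ]
[(np.float64(0.065), np.float64(-87.7)), (np.float64(0.0657), np.float64(-177.4)), (np.float64(0.0647), np.float64(92.3)), (np.float64(0.0656), np.float64(2.8))]
bar [[ 0.6344 -0.1756]
 [ 0.6379 -0.186 ]
 [ 0.5506 -0.2274]
 [ 0.5439 -0.2177]] [ 0.59169378 -0.20167318  0.184     ]
[(np.float64(0.0109), np.float64(-71.1)), (np.float64(0.0967), np.float64(-154.6)), (np.float64(0.0118), np.float64(124.2)), (np.float64(0.0998), np.float64(24.9))]
stand [[ 0.6110706  -0.13673623  0.008     ]
 [ 0.52400193 -0.1813444   0.008     ]] 0.09783067691899316 -152.87243439054066 [ 0.59033493 -0.20353999  0.008     ]
tube [[ 0.59325696 -0.15914946  0.07      ]
 [ 0.55180948 -0.18079747  0.07      ]] 0.04676034307698962 -152.4219361570551 [ 0.58457009 -0.19301937  0.07      ]
rim scene [[0.48518236 0.228325  ]
 [0.48155569 0.29217308]
 [0.54655962 0.29407235]
 [0.55039156 0.22973219]] [0.51592231 0.26107565 0.15      ]
```

```bash
cat >> h.py <<'E'
from scipy.spatial.transform import Rotation as Ro
def st(): return manip.get_state()
def Rt(s): return Ro.from_quat(np.roll(s["ee_rot"],-1)).as_matrix()
def plan(target,yaw,rows,s=None):
    """per-row delta (normalised) to go to target TCP, tool down, tool x at yaw"""
    s=s or st(); R=Rt(s); Rg=np.c_[[np.cos(yaw),np.sin(yaw),0],[np.sin(yaw),-np.cos(yaw),0],[0,0,-1]]
    p=np.array(s["position"]); w=Ro.from_matrix(R.T@Rg).as_rotvec()
    d=np.array(target)-p
    print("clock %.2f pos %s yaw %.4f w %s dist %.4f min rows %.1f/%.1f"%(s["clock"],p.round(4),np.arctan2(R[1,0],R[0,0]),w.round(4),np.linalg.norm(d),np.linalg.norm(d)/.0417,np.abs(w).max()/.08))
    print(" F",np.round(s["contact_force"],2),"M",np.round(s["moment"],3),"w %.4f"%s["width"])
    if rows is None: return
    Rc=R.copy(); out=[]
    for i in range(rows):
        out.append((Rc.T@(d/rows)/.4).round(3).tolist()); Rc=Rc@Ro.from_rotvec(w/rows).as_matrix()
    print(" delta_pos",out); print(" angular",(w/rows/.08).round(3).tolist())
E
python3 - <<'E'
from h import *
s=st();R=Rt(s);T=manip.calibration("wrist")["camera_from_world"]
cp=-T[:3,:3].T@T[:3,3]; print("cam in tool",R.T@(cp-s["position"]),"axis",R.T@(-T[2,:3]), "right",R.T@T[0,:3])
# post
from scipy.optimize import least_squares
uv={"top":(117,321),"scene":(371,166)}
r=least_squares(lambda P:np.concatenate([proj(n,P)[0]-uv[n] for n in uv]),[.3,.25,.1]);print("post",r.x,r.cost)
E
```

```text
cam in tool [ 0.00036188 -0.07765704 -0.12359088] axis [-0.00100911  0.305228    0.95227877] right [ 0.99999762 -0.00153474  0.0015516 ]
post [0.30099945 0.30064944 0.03891518] 0.14640601994392907
```

```bash
python3 -c "
from h import *
plan([.519,.1836,.21],.044,20)"
```

```text
clock 0.15 pos [ 0.2525 -0.5162  0.2496] yaw -1.1160 w [-1.00e-03  1.10e-03 -1.16e+00] dist 0.7499 min rows 18.0/14.5
 F [ 0.07 -0.4  -0.46] M [-0.037 -0.027  0.009] w 0.0853
 delta_pos [[-0.064, -0.068, 0.005], [-0.06, -0.072, 0.005], [-0.056, -0.075, 0.005], [-0.051, -0.078, 0.005], [-0.047, -0.081, 0.005], [-0.042, -0.084, 0.005], [-0.037, -0.086, 0.005], [-0.032, -0.088, 0.005], [-0.027, -0.09, 0.005], [-0.021, -0.091, 0.005], [-0.016, -0.092, 0.005], [-0.011, -0.093, 0.005], [-0.005, -0.093, 0.005], [0.0, -0.094, 0.005], [0.006, -0.093, 0.005], [0.011, -0.093, 0.005], [0.016, -0.092, 0.005], [0.022, -0.091, 0.005], [0.027, -0.09, 0.005], [0.032, -0.088, 0.005]]
 angular [-0.001, 0.001, -0.725]
```

Emit:
send_rows --delta_pos '[[-0.064,-0.068,0.005],[-0.06,-0.072,0.005],[-0.056,-0.075,0.005],[-0.051,-0.078,0.005],[-0.047,-0.081,0.005]]' --angular '[[0,0,-0.725],[0,0,-0.725],[0,0,-0.725],[0,0,-0.725],[0,0,-0.725]]'

```text
clock: 0.57
position: [0.3187, -0.3399, 0.2399]
ee_rot: [-0.0, 0.916, -0.4, -0.0]
contact_force: [0.8, 0.4, -0.0]
width: 0.0852
```

Emit:
send_rows --delta_pos '[[-0.042,-0.084,0.005],[-0.037,-0.086,0.005],[-0.032,-0.088,0.005],[-0.027,-0.09,0.005],[-0.021,-0.091,0.005]]' --angular '[[0,0,-0.725],[0,0,-0.725],[0,0,-0.725],[0,0,-0.725],[0,0,-0.725]]'

```text
clock: 0.98
position: [0.3851, -0.1645, 0.2302]
ee_rot: [0.0, 0.965, -0.264, 0.0]
contact_force: [0.1, -0.8, 0.5]
width: 0.0851
```

Emit:
send_rows --delta_pos '[[-0.016,-0.092,0.005],[-0.011,-0.093,0.005],[-0.005,-0.093,0.005],[0.0,-0.094,0.005],[0.006,-0.093,0.005]]' --angular '[[0,0,-0.725],[0,0,-0.725],[0,0,-0.725],[0,0,-0.725],[0,0,-0.725]]'

```text
clock: 1.4
position: [0.4517, 0.0102, 0.2202]
ee_rot: [0.0, 0.993, -0.121, 0.0]
contact_force: [1.0, 0.2, 0.7]
width: 0.0852
```

Emit:
send_rows --delta_pos '[[0.011,-0.093,0.005],[0.016,-0.092,0.005],[0.022,-0.091,0.005],[0.027,-0.09,0.005],[0.032,-0.088,0.005]]' --angular '[[0,0,-0.725],[0,0,-0.725],[0,0,-0.725],[0,0,-0.725],[0,0,-0.725]]'

```text
clock: 1.82
position: [0.5183, 0.1853, 0.2099]
ee_rot: [0.0, 1.0, 0.024, -0.0]
contact_force: [0.2, -0.2, 0.1]
width: 0.0856
```

Emit:
send_rows --delta_pos '[[0,0,0],[0,0,0]]' --angular '[[0,0,0],[0,0,0]]'

```text
clock: 1.98
position: [0.5182, 0.185, 0.2094]
ee_rot: [0.0, 1.0, 0.024, -0.001]
contact_force: [-0.8, 0.4, 0.1]
width: 0.0854
```

```bash
python3 - <<'E'
from h import *
plan([.519,.1836,.21],.044,None)
c=manip.calibration("wrist"); im=manip.get_image("wrist"); cv2.imwrite("pics/w1.png",im)
np.save("w1.npy",c["camera_from_world"])
u=proj("wrist",[[.5157,.2614,.072]],c)[0]; print(u)
x,y=int(u[0]),int(u[1]); a=max(0,y-60)
print(x-60,a)
cv2.imwrite("pics/w1z.png",cv2.resize(im[a:a+120,x-60:x+60],None,fx=5,fy=5,interpolation=cv2.INTER_CUBIC))
E
```

```text
clock 1.98 pos [0.5182 0.185  0.2094] yaw 0.0470 w [0.0005 0.0014 0.003 ] dist 0.0017 min rows 0.0/0.0
 F [-0.79  0.42  0.07] M [-0.021 -0.039  0.027] w 0.0854
[251.80806715 104.03090313]
191 44
```

View pics/w1.png

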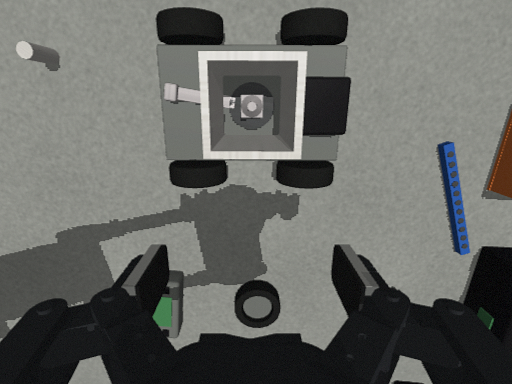

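View pics/w1z.png

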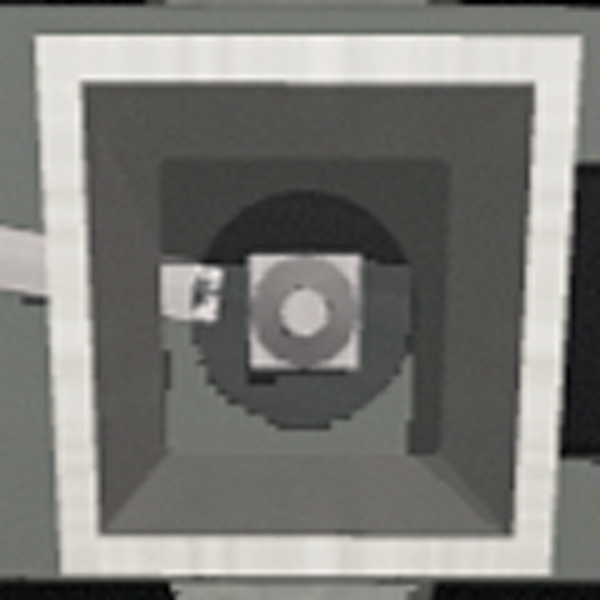

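The wrist view looks straight down the shaft. The stem is at ~(252,106) with its sides nearly parallel to the rim, the clamp finger's end is at ~(170,93), and the gear-stop is not visible.

```bash
python3 - <<'E'
from h import *
c=manip.calibration("wrist");c["camera_from_world"]=np.load("w1.npy")
Z=lambda l:(np.array(l)+.5)/5-.5+np.array([191,44])
def rep(n,l,z):
    r=ray("wrist",Z(l),z,c);e=[r[(i+1)%4]-r[i] for i in range(4)]
    print(n,r.mean(0).round(4),[(round(float(np.hypot(a[0],a[1])),4),round(float(np.degrees(np.arctan2(a[1],a[0]))),1)) for a in e])
rep("rim",[(34,36),(583,36),(551,577),(61,577)],.15)
rep("rimin",[(82,84),(534,84),(512,534),(100,534)],.15)
rep("stem",[(248,254),(362,254),(361,370),(248,369)],.062)
rep("tip",[(282,290),(326,290),(326,335),(282,335)],.072)
for z in(.03,.04):
    r=ray("wrist",[(165,93),(198,97)],z,c); print(r, np.degrees(np.arctan2(*(r[0]-[.5155,.261,z])[1::-1])))
    r=ray("wrist",Z([(162,290)]),z,c); print(r)
E
```

```text
rim [0.5156 0.2594 0.15  ] [(0.0644, 2.8), (0.0642, -87.4), (0.0643, -177.2), (0.0642, 92.7)]
rimin [0.5156 0.2597 0.15  ] [(0.0535, 2.8), (0.0534, -87.4), (0.0536, -177.2), (0.0534, 92.6)]
stem [0.5156 0.2595 0.062 ] [(0.0207, 2.8), (0.0204, -86.9), (0.021, -177.7), (0.0202, 92.2)]
tip [0.5154 0.2596 0.072 ] [(0.0077, 2.8), (0.0076, -86.9), (0.0078, -177.2), (0.0076, 92.6)]
[[0.4274075  0.26761097 0.03      ]
 [0.46082043 0.26538674 0.03      ]] 175.70823929512596
[[0.48633245 0.26216515 0.03      ]]
[[0.43028581 0.26744143 0.04      ]
 [0.46259597 0.26529061 0.04      ]] 175.67717150672868
[[0.48726599 0.26217535 0.04      ]]
```

```bash
python3 -c "
from h import *
plan([.591,-.202,.25],-1.117,15)"
```

```text
clock 2.03 pos [0.5177 0.1836 0.2096] yaw 0.0454 w [2.0000e-03 9.0000e-04 1.1624e+00] dist 0.3946 min rows 9.5/14.5
 F [-0.23  0.41  1.1 ] M [-0.037  0.011  0.06 ] w 0.0854
 delta_pos [[0.009, 0.065, -0.007], [0.014, 0.064, -0.007], [0.019, 0.063, -0.007], [0.024, 0.061, -0.007], [0.029, 0.059, -0.007], [0.033, 0.056, -0.007], [0.037, 0.054, -0.007], [0.041, 0.051, -0.007], [0.045, 0.047, -0.007], [0.049, 0.044, -0.007], [0.052, 0.04, -0.007], [0.055, 0.036, -0.007], [0.057, 0.031, -0.007], [0.06, 0.027, -0.007], [0.062, 0.022, -0.007]]
 angular [0.002, 0.001, 0.969]
```

Emit:
send_rows --delta_pos '[[0.009,0.065,-0.007],[0.014,0.064,-0.007],[0.019,0.063,-0.007],[0.024,0.061,-0.007],[0.029,0.059,-0.007]]' --angular '[[0,0,0.969],[0,0,0.969],[0,0,0.969],[0,0,0.969],[0,0,0.969]]'

```text
clock: 2.45
position: [0.5413, 0.0516, 0.2246]
ee_rot: [0.0, 0.985, -0.174, -0.0]
contact_force: [-0.9, -0.7, 0.3]
width: 0.0852
```

Emit:
send_rows --delta_pos '[[0.033,0.056,-0.007],[0.037,0.054,-0.007],[0.041,0.051,-0.007],[0.045,0.047,-0.007],[0.049,0.044,-0.007]]' --angular '[[0,0,0.969],[0,0,0.969],[0,0,0.969],[0,0,0.969],[0,0,0.969]]'

```text
clock: 2.87
position: [0.5649, -0.077, 0.2387]
ee_rot: [0.0, 0.933, -0.361, -0.0]
contact_force: [0.2, -0.7, 0.0]
width: 0.0857
```

Emit:
send_rows --delta_pos '[[0.052,0.04,-0.007],[0.055,0.036,-0.007],[0.057,0.031,-0.007],[0.06,0.027,-0.007],[0.062,0.022,-0.007]]' --angular '[[0,0,0.969],[0,0,0.969],[0,0,0.969],[0,0,0.969],[0,0,0.969]]'

```text
clock: 3.28
position: [0.5887, -0.2058, 0.2526]
ee_rot: [0.0, 0.846, -0.534, -0.0]
contact_force: [0.7, 0.7, -0.3]
width: 0.0855
```

Emit:
send_rows --delta_pos '[[0,0,0],[0,0,0],[0,0,0]]' --angular '[[0,0,0],[0,0,0],[0,0,0]]'

```text
clock: 3.53
position: [0.589, -0.2035, 0.2522]
ee_rot: [-0.0, 0.847, -0.531, -0.001]
contact_force: [-0.5, 0.6, -0.0]
width: 0.0857
```

```bash
python3 - <<'E'
from h import *
plan([.591,-.202,.25],-1.117,None)
c=manip.calibration("wrist"); im=manip.get_image("wrist"); cv2.imwrite("pics/w2.png",im)
np.save("w2.npy",c["camera_from_world"])
cv2.imwrite("pics/w2z.png",cv2.resize(im[130:310,150:350],None,fx=3,fy=3,interpolation=cv2.INTER_CUBIC))
E
```

```text
clock 3.53 pos [ 0.589  -0.2035  0.2522] yaw -1.1203 w [ 0.0006  0.0013 -0.0033] dist 0.0033 min rows 0.1/0.0
 F [-0.52  0.59 -0.03] M [ 0.042 -0.011  0.003] w 0.0857
```

View pics/w2.png

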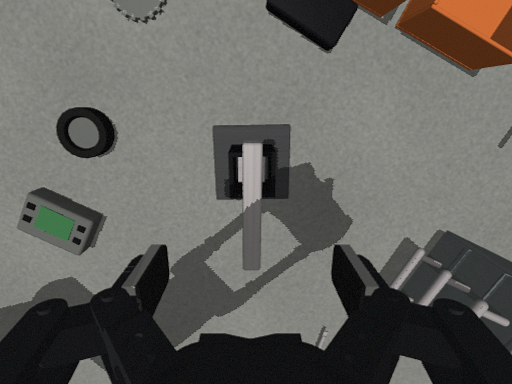

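View pics/w2z.png

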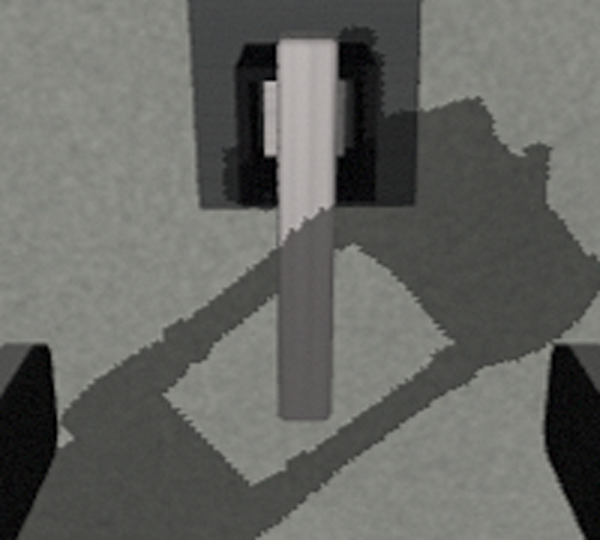

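The bar runs from (252,143) to (252,269), almost exactly along the tool's y axis, centred between the fingers sideways.

```bash
python3 - <<'E'
from h import *
c=manip.calibration("wrist");c["camera_from_world"]=np.load("w2.npy")
Z=lambda l:(np.array(l)+.5)/3-.5+np.array([150,130])
def rep(n,l,z):
    r=ray("wrist",Z(l),z,c);e=[r[(i+1)%4]-r[i] for i in range(4)]
    print(n,r.mean(0).round(4),[(round(float(np.hypot(a[0],a[1])),4),round(float(np.degrees(np.arctan2(a[1],a[0]))),1)) for a in e])
rep("bar",[(278,38),(337,38),(331,420),(279,420)],.184)
r=ray("wrist",[(214,126),(290,125)],.008,c);d=r[1]-r[0];n=np.array([d[1],-d[0],0])/np.linalg.norm(d)
print("stand",r.mean(0)+.05*n,np.linalg.norm(d),np.degrees(np.arctan2(d[1],d[0])))
r=ray("wrist",Z([(200,209),(414,205)]),.008,c);d=r[1]-r[0];n=np.array([d[1],-d[0],0])/np.linalg.norm(d)
print("stand",r.mean(0)-.05*n,np.linalg.norm(d),np.degrees(np.arctan2(d[1],d[0])))
plan([.591,-.202,.168],-1.117,3)
E
```

```text
bar [ 0.5918 -0.2038  0.184 ] [(0.0133, -64.1), (0.099, -154.3), (0.0136, 116.0), (0.099, 25.6)]
stand [ 0.589697   -0.20641881  0.008     ] 0.09667464644513978 -63.35232953841827
stand [ 0.59045744 -0.20440946  0.008     ] 0.09836243685186016 -62.91178036089158
clock 3.58 pos [ 0.5892 -0.2029  0.2522] yaw -1.1193 w [ 0.0005  0.0011 -0.0023] dist 0.0843 min rows 2.0/0.0
 F [ 0.45  0.13 -0.59] M [-0.003  0.011 -0.013] w 0.0858
 delta_pos [[0.0, -0.002, 0.07], [0.0, -0.002, 0.07], [0.0, -0.002, 0.07]]
 angular [0.002, 0.005, -0.01]
```

Emit:
send_rows --delta_pos '[[0.001,-0.0015,0.05],[0.001,-0.0015,0.05],[0,-0.0015,0.05],[0,-0.001,0.04],[0,0,0]]' --angular '[[0,0,0.01],[0,0,0.01],[0,0,0.01],[0,0,0.01],[0,0,0]]'

```text
clock: 4.0
position: [0.5901, -0.2006, 0.1728]
ee_rot: [0.0, 0.847, -0.531, -0.004]
contact_force: [-0.7, -0.7, -0.8]
width: 0.0855
```

```bash
python3 - <<'E'
from h import *
plan([.5917,-.203,.176],-1.123,1)
E
```

```text
clock 4.00 pos [ 0.5901 -0.2006  0.1728] yaw -1.1205 w [0.0048 0.0062 0.0025] dist 0.0044 min rows 0.1/0.1
 F [-0.65 -0.68 -0.83] M [ 0.061  0.044 -0.038] w 0.0855
 delta_pos [[0.007, -0.001, -0.008]]
 angular [0.061, 0.077, 0.032]
```

Emit:
send_rows --delta_pos '[[0.004,0,0],[0,0,0]]' --angular '[[0,0,0],[0,0,0]]' --hand 30 --squeeze 60

```text
clock: 4.17
position: [0.594, -0.2042, 0.1775]
ee_rot: [-0.0, 0.847, -0.532, 0.001]
contact_force: [-0.4, -0.4, 0.7]
width: 0.0641
```

```bash
python3 - <<'E'
from h import *
plan([.5917,-.203,.176],-1.123,1)
E
```

```text
clock 4.17 pos [ 0.594  -0.2042  0.1775] yaw -1.1211 w [-0.0011 -0.0017  0.0019] dist 0.0030 min rows 0.1/0.0
 F [-0.4  -0.4   0.73] M [ 0.007 -0.046  0.032] w 0.0641
 delta_pos [[-0.005, 0.004, 0.004]]
 angular [-0.014, -0.021, 0.023]
```

Emit:
send_rows --delta_pos '[[0,0.001,0],[0,0,0],[0,0,0],[0,0,0],[0,0,0]]' --angular '[[0,0,0],[0,0,0],[0,0,0],[0,0,0],[0,0,0]]' --hand 5

```text
clock: 4.58
position: [0.5932, -0.2044, 0.1772]
ee_rot: [-0.0, 0.847, -0.532, 0.0]
contact_force: [-0.6, 0.7, 4.1]
width: 0.0126
```

```bash
python3 - <<'E'
from h import *
plan([.5917,-.203,.176],-1.123,1)
im=manip.get_image("wrist"); cv2.imwrite("pics/w3.png",im)
E
```

```text
clock 4.58 pos [ 0.5932 -0.2044  0.1772] yaw -1.1222 w [-0.0009 -0.0004  0.0008] dist 0.0024 min rows 0.1/0.0
 F [-0.61  0.7   4.11] M [0.166 0.115 0.016] w 0.0126
 delta_pos [[-0.005, 0.002, 0.003]]
 angular [-0.011, -0.005, 0.01]
```

View pics/w3.png

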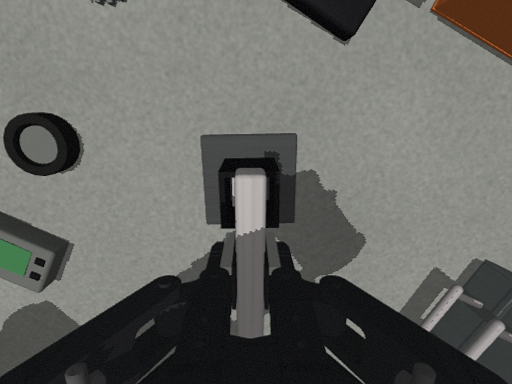

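Emit:
send_rows --delta_pos '[[0,0,-0.02],[0,0,-0.05],[0,0,-0.06],[0,0,-0.06],[0,0,-0.06]]' --angular '[[0,0,0],[0,0,0],[0,0,0],[0,0,0],[0,0,0]]'

```text
clock: 5.05
position: [0.5925, -0.2044, 0.2764]
ee_rot: [0.0, 0.847, -0.532, -0.001]
contact_force: [0.6, -0.4, -3.8]
width: 0.013
```

Emit:
send_rows --delta_pos '[[0,0,-0.07],[0,0,-0.07],[0,0,-0.06],[0,0,-0.02],[0,0,0]]' --angular '[[0,0,0],[0,0,0],[0,0,0],[0,0,0],[0,0,0]]'

```text
clock: 5.47
position: [0.5937, -0.2049, 0.3664]
ee_rot: [-0.0, 0.847, -0.532, 0.002]
contact_force: [1.1, 0.3, -4.1]
width: 0.0128
```

```bash
python3 - <<'E'
from h import *
yaw=.047; ty=np.array([np.sin(yaw),-np.cos(yaw)])
t=np.array([.5156,.26])-.0015*ty; print(t)
plan([*t,.36],yaw,16)
cv2.imwrite("pics/s4.png",manip.get_image("scene"))
E
```

```text
[0.51552953 0.26149834]
clock 5.47 pos [ 0.5937 -0.2049  0.3664] yaw -1.1221 w [-2.0000e-04 -4.5000e-03 -1.1691e+00] dist 0.4729 min rows 11.3/14.6
 F [ 1.12  0.29 -4.08] M [-0.011  0.039 -0.048] w 0.0128
 delta_pos [[-0.071, -0.021, 0.001], [-0.069, -0.026, 0.001], [-0.067, -0.031, 0.001], [-0.065, -0.036, 0.001], [-0.062, -0.04, 0.001], [-0.059, -0.045, 0.001], [-0.056, -0.049, 0.001], [-0.052, -0.053, 0.001], [-0.048, -0.056, 0.001], [-0.044, -0.06, 0.001], [-0.039, -0.063, 0.001], [-0.034, -0.065, 0.001], [-0.03, -0.068, 0.001], [-0.025, -0.07, 0.001], [-0.019, -0.071, 0.001], [-0.014, -0.073, 0.001]]
 angular [-0.0, -0.004, -0.913]
```

View pics/s4.png

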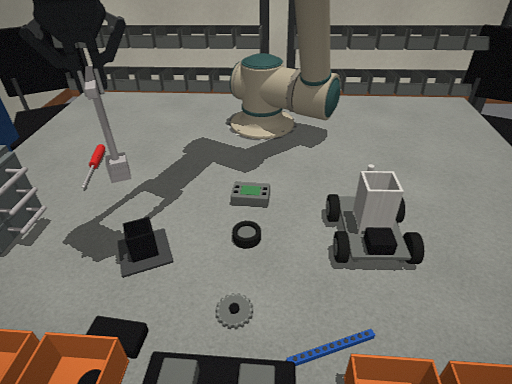

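The key hangs from the gripper at (90,80)–(118,170), clear of the stand; nothing else has moved.

Emit:
send_rows --delta_pos '[[-0.071,-0.021,0.001],[-0.069,-0.026,0.001],[-0.067,-0.031,0.001],[-0.065,-0.036,0.001],[-0.062,-0.04,0.001]]' --angular '[[0,0,-0.913],[0,0,-0.913],[0,0,-0.913],[0,0,-0.913],[0,0,-0.913]]'

```text
clock: 5.93
position: [0.5676, -0.0571, 0.3591]
ee_rot: [0.0, 0.93, -0.368, -0.003]
contact_force: [1.0, 0.0, -3.5]
width: 0.0129
```

Emit:
send_rows --delta_pos '[[-0.059,-0.045,0.001],[-0.056,-0.049,0.001],[-0.052,-0.053,0.001],[-0.048,-0.056,0.001],[-0.044,-0.06,0.001]]' --angular '[[0,0,-0.913],[0,0,-0.913],[0,0,-0.913],[0,0,-0.913],[0,0,-0.913]]'

```text
clock: 6.35
position: [0.5428, 0.089, 0.3573]
ee_rot: [0.001, 0.981, -0.193, -0.003]
contact_force: [0.3, 0.8, -3.3]
width: 0.0128
```

Emit:
send_rows --delta_pos '[[-0.039,-0.063,0.001],[-0.034,-0.065,0.001],[-0.03,-0.068,0.001],[-0.025,-0.07,0.001],[-0.019,-0.071,0.001]]' --angular '[[0,0,-0.913],[0,0,-0.913],[0,0,-0.913],[0,0,-0.913],[0,0,-0.913]]'

```text
clock: 6.77
position: [0.5184, 0.2346, 0.3552]
ee_rot: [0.001, 1.0, -0.011, -0.003]
contact_force: [1.0, 1.0, -3.1]
width: 0.0131
```

Emit:
send_rows --delta_pos '[[-0.014,-0.073,0.001],[0,0,0],[0,0,0],[0,0,0]]' --angular '[[0,0,-0.913],[0,0,0],[0,0,0],[0,0,0]]'

```text
clock: 7.1
position: [0.5145, 0.2625, 0.3556]
ee_rot: [0.001, 1.0, 0.023, -0.002]
contact_force: [-1.1, -0.4, -3.1]
width: 0.0131
```

```bash
python3 - <<'E'
from h import *
plan([.5155,.2615,.345],.047,1)
for n in("scene","top","wrist"): cv2.imwrite(f"pics/{n}5.png",manip.get_image(n))
s=cv2.imread("pics/scene5.png");t=cv2.imread("pics/top5.png")
a=cv2.resize(s[50:250,300:440],None,fx=3,fy=3,interpolation=cv2.INTER_CUBIC)
b=cv2.resize(t[140:270,70:200],None,fx=3,fy=3,interpolation=cv2.INTER_CUBIC)
b=cv2.copyMakeBorder(b,0,a.shape[0]-b.shape[0],0,0,0)
cv2.imwrite("pics/m5.png",np.hstack([a,b])[:600])
plan([.5155,.2615,.345],.047,1)
E
```

```text
clock 7.10 pos [0.5145 0.2625 0.3556] yaw 0.0467 w [ 0.0023  0.0038 -0.0003] dist 0.0107 min rows 0.3/0.0
 F [-1.12 -0.44 -3.11] M [0.016 0.011 0.032] w 0.0131
 delta_pos [[0.003, 0.003, 0.027]]
 angular [0.029, 0.047, -0.004]
clock 7.25 pos [0.5152 0.2618 0.357 ] yaw 0.0450 w [ 0.001   0.0014 -0.002 ] dist 0.0121 min rows 0.3/0.0
 F [ 0.19 -0.22 -3.42] M [0.086 0.025 0.005] w 0.0128
 delta_pos [[0.001, 0.001, 0.03]]
 angular [0.012, 0.017, -0.025]
```

View pics/m5.png

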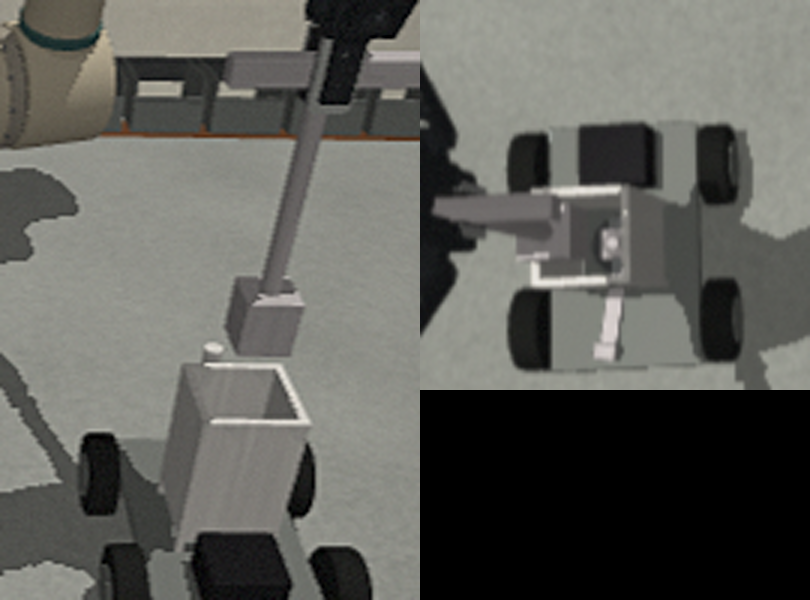

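View pics/wrist5.png

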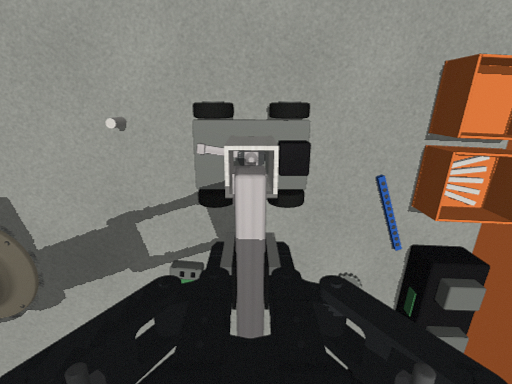

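```bash
python3 - <<'E'
from h import *
Z=lambda l:(np.array(l)+.5)/3-.5+np.array([300,50])
for z in(.185,.188):
    r=ray("scene",Z([(239,351),(293,355),(226,337)]),z);print(r, r[:2].mean(0)-[.016,0,0])
# predicted foot corners
yaw=.045
P=[[.5156+a*.016*np.cos(yaw)-b*.016*np.sin(yaw),.260+a*.016*np.sin(yaw)+b*.016*np.cos(yaw),.188] for a,b in((1,-1),(1,1),(-1,-1))]
print((proj("scene",P)-[300,50])*3)
E
```

```text
[[0.52179723 0.25010568 0.185     ]
 [0.52431198 0.28124099 0.185     ]
 [0.50674291 0.24528895 0.185     ]] [0.5070546  0.26567334 0.185     ]
[[0.52629898 0.24862563 0.188     ]
 [0.52879268 0.27950029 0.188     ]
 [0.51137069 0.24384922 0.188     ]] [0.51154583 0.26406296 0.188     ]
[[233.3640774  355.47380753]
 [288.01306015 355.82375028]
 [220.62414201 326.13590248]]
```

```bash
python3 - <<'E'
import cv2
s=cv2.imread("pics/scene5.png")
cv2.imwrite("pics/m6.png",cv2.resize(s[130:210,350:415],None,fx=7,fy=7,interpolation=cv2.INTER_CUBIC))
t=cv2.imread("pics/top5.png")
cv2.imwrite("pics/m7.png",cv2.resize(t[190:245,90:155],None,fx=9,fy=9,interpolation=cv2.INTER_CUBIC))
E
```

```text
(no output)
```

View pics/m6.png

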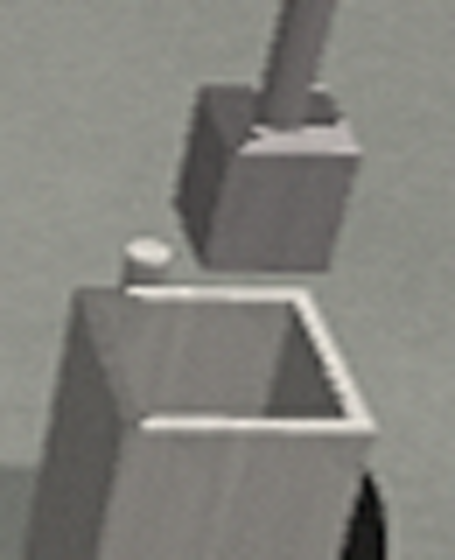

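View pics/m7.png

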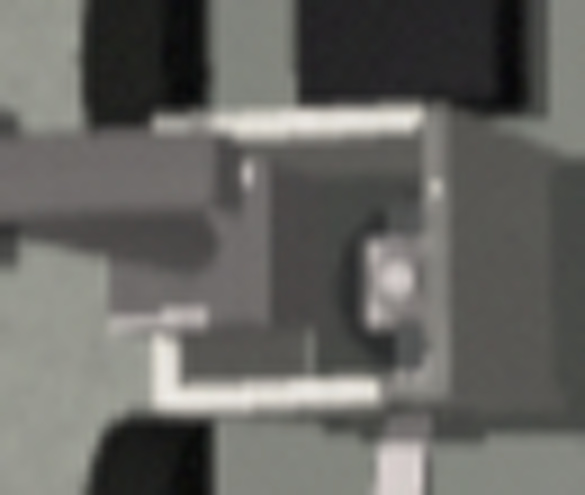

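```bash
python3 - <<'E'
from h import *
q=lambda x,y:((x+.5)/9-.5+90,(y+.5)/9-.5+190)
print(ray("top",[q(268,160),q(268,320),q(110,320)],.224), "bar",ray("top",[q(240,135),q(215,215)],.365))
r=ray("top",[q(447,102),q(447,402),q(155,410)],.15);print(r)
s=ray("scene",[(379.8,168.6),(396.8,168.7),(375.2,159.5)],.188);print(s)
E
```

```text
[[0.5302644  0.24684606 0.224     ]
 [0.49833817 0.24573752 0.224     ]
 [0.49843058 0.27708356 0.224     ]] bar [[0.52168618 0.20846969 0.365     ]
 [0.50857443 0.21207746 0.365     ]]
[[0.5495882  0.23072908 0.15      ]
 [0.48406325 0.22881952 0.15      ]
 [0.4825286  0.29205532 0.15      ]]
[[0.53244924 0.24821181 0.188     ]
 [0.53107804 0.27803123 0.188     ]
 [0.5028764  0.24582414 0.188     ]]
```

Emit:
send_rows --delta_pos '[[0.002,0.002,0.02],[0,0.002,0.05],[0,0,0.06],[0,0,0.06],[0,0,0.05]]' --angular '[[0,0,0],[0,0,0],[0,0,0],[0,0,0],[0,0,0]]'

```text
clock: 7.67
position: [0.5156, 0.2602, 0.2598]
ee_rot: [0.0, 1.0, 0.023, -0.001]
contact_force: [-0.6, -0.1, -3.2]
width: 0.0128
```

Emit:
send_rows --delta_pos '[[0,0,0.025],[0,0,0],[0,0,0],[0,0,0]]' --angular '[[0,0,0],[0,0,0],[0,0,0],[0,0,0]]'

```text
clock: 8.0
position: [0.5171, 0.2615, 0.2533]
ee_rot: [-0.0, 1.0, 0.023, 0.001]
contact_force: [0.9, -0.1, -3.1]
width: 0.0129
```

```bash
python3 - <<'E'
from h import *
plan([.5160,.2602,.214],.047,1)
E
```

```text
clock 8.00 pos [0.5171 0.2615 0.2533] yaw 0.0462 w [-0.0008 -0.0028 -0.0008] dist 0.0393 min rows 0.9/0.0
 F [ 0.86 -0.06 -3.1 ] M [-0.016  0.051  0.057] w 0.0129
 delta_pos [[-0.003, 0.003, 0.098]]
 angular [-0.01, -0.035, -0.01]
```

Emit:
send_rows --delta_pos '[[0,0.001,0.01],[0,0,0.01],[0,0,0.01],[0,0,0.01]]' --angular '[[0,0,0],[0,0,0],[0,0,0],[0,0,0]]'

```text
clock: 8.33
position: [0.5161, 0.261, 0.2358]
ee_rot: [-0.0, 1.0, 0.023, 0.0]
contact_force: [-0.3, -0.6, -3.1]
width: 0.0128
```

Emit:
send_rows --delta_pos '[[0,0,0.007],[0,0,0.007]]' --angular '[[0,0,0],[0,0,0]]'

```text
clock: 8.5
position: [0.516, 0.261, 0.2298]
ee_rot: [0.0, 1.0, 0.023, -0.0]
contact_force: [-0.6, 0.2, -3.6]
width: 0.0132
```

Emit:
send_rows --delta_pos '[[0,0,0.005],[0,0,0.005]]' --angular '[[0,0,0],[0,0,0]]'

```text
clock: 8.67
position: [0.5161, 0.261, 0.226]
ee_rot: [0.0, 1.0, 0.023, -0.0]
contact_force: [0.1, -0.2, -3.1]
width: 0.0128
```

Emit:
send_rows --delta_pos '[[0,0,0.006],[0,0,0.006]]' --angular '[[0,0,0],[0,0,0]]'

```text
clock: 8.83
position: [0.5162, 0.261, 0.2213]
ee_rot: [0.0, 1.0, 0.023, 0.0]
contact_force: [-0.2, -1.0, -2.7]
width: 0.0129
```

Emit:
send_rows --delta_pos '[[0,0,0.005],[0,0,0.004]]' --angular '[[0,0,0],[0,0,0]]'

```text
clock: 9.0
position: [0.516, 0.261, 0.2176]
ee_rot: [0.0, 1.0, 0.023, -0.0]
contact_force: [-0.2, -0.1, -3.1]
width: 0.013
```

Emit:
send_rows --delta_pos '[[0,0,0.003],[0,0,0.003]]' --angular '[[0,0,0],[0,0,0]]'

```text
clock: 9.17
position: [0.5161, 0.261, 0.2153]
ee_rot: [0.0, 1.0, 0.023, 0.0]
contact_force: [-0.4, -0.8, -3.2]
width: 0.0129
```

Foot is at ~46 mm with no contact. I'll go down by half-millimetres until it touches.

Emit:
send_rows --delta_pos '[[0,0,0.002],[0,0,0.001]]' --angular '[[0,0,0],[0,0,0]]'

```text
clock: 9.33
position: [0.5161, 0.261, 0.2142]
ee_rot: [0.0, 1.0, 0.023, -0.0]
contact_force: [-0.2, -0.6, -1.0]
width: 0.0131
```

Emit:
send_rows --delta_pos '[[0,0,0.0015],[0,0,0.001]]' --angular '[[0,0,0],[0,0,0]]'

```text
clock: 9.5
position: [0.5163, 0.2611, 0.2141]
ee_rot: [-0.0, 1.0, 0.023, 0.001]
contact_force: [-1.4, -0.7, 4.0]
width: 0.0126
```

```bash
python3 - <<'E'
from h import *
plan([.5160,.2602,.214],.047,1)
E
```

```text
clock 9.50 pos [0.5163 0.2611 0.2141] yaw 0.0466 w [-0.0003 -0.001  -0.0004] dist 0.0009 min rows 0.0/0.0
 F [-1.39 -0.69  3.97] M [-0.082  0.274  0.037] w 0.0126
 delta_pos [[-0.001, 0.002, 0.0]]
 angular [-0.004, -0.013, -0.005]
```

Emit:
send_rows --delta_pos '[[0,0,-0.001],[0,0,0],[0,0,0],[0,0,0],[0,0,0]]' --angular '[[0,0,0],[0,0,0.3],[0,0,0.5],[0,0,0.5],[0,0,0.5]]'

```text
clock: 9.92
position: [0.5167, 0.2613, 0.2141]
ee_rot: [-0.0, 0.999, -0.05, 0.001]
contact_force: [1.1, 0.6, 0.6]
width: 0.0127
```

```bash
python3 - <<'E'
from h import *
plan([.5160,.2602,.214],.047,None)
E
```

```text
clock 9.92 pos [0.5167 0.2613 0.2141] yaw -0.1003 w [-0.0008 -0.0017 -0.1473] dist 0.0013 min rows 0.0/1.8
 F [1.08 0.57 0.63] M [ 0.053 -0.045  0.044] w 0.0127
```

Emit:
send_rows --delta_pos '[[0,0,-0.0005],[0,0,0],[0,0,0],[0,0,0],[0,0,0]]' --angular '[[0,0,0.6],[0,0,0.6],[0,0,0.6],[0,0,0.6],[0,0,0.6]]'

```text
clock: 10.33
position: [0.5167, 0.261, 0.2141]
ee_rot: [-0.0, 0.986, -0.169, 0.001]
contact_force: [-0.1, -0.1, -0.4]
width: 0.013
```

```bash
python3 - <<'E'
from h import *
plan([.5160,.2602,.214],.047,None)
E
```

```text
clock 10.33 pos [0.5167 0.261  0.2141] yaw -0.3405 w [-3.000e-04 -1.700e-03 -3.875e-01] dist 0.0011 min rows 0.0/4.8
 F [-0.15 -0.14 -0.44] M [-0.11  -0.071  0.051] w 0.0130
```

Emit:
send_rows --delta_pos '[[0,0,0],[0,0,0],[0,0,0],[0,0,0],[0,0,0]]' --angular '[[0,0,0.6],[0,0,0.6],[0,0,0.6],[0,0,0.6],[0,0,0.6]]'

```text
clock: 10.75
position: [0.5168, 0.2609, 0.2141]
ee_rot: [-0.0, 0.958, -0.286, 0.001]
contact_force: [0.6, -0.3, -0.3]
width: 0.0133
```

```bash
python3 - <<'E'
from h import *
plan([.5160,.2602,.214],.047,None)
E
```

```text
clock 10.75 pos [0.5168 0.2609 0.2141] yaw -0.5805 w [-3.000e-04 -1.900e-03 -6.275e-01] dist 0.0011 min rows 0.0/7.8
 F [ 0.6  -0.28 -0.27] M [-0.095 -0.196  0.042] w 0.0133
```

Emit:
send_rows --delta_pos '[[0,0,0],[0,0,0],[0,0,0],[0,0,0]]' --angular '[[0,0,0.6],[0,0,0.6],[0,0,0.6],[0,0,0.6]]'

```text
clock: 11.08
position: [0.5169, 0.2608, 0.2141]
ee_rot: [-0.0, 0.926, -0.377, 0.001]
contact_force: [-0.3, -0.1, -1.1]
width: 0.013
```

```bash
python3 - <<'E'
from h import *
plan([.5160,.2602,.214],.047,None)
E
```

```text
clock 11.08 pos [0.5169 0.2608 0.2141] yaw -0.7724 w [-2.000e-04 -2.000e-03 -8.194e-01] dist 0.0010 min rows 0.0/10.2
 F [-0.26 -0.09 -1.07] M [-0.176 -0.169  0.05 ] w 0.0130
```

Emit:
send_rows --delta_pos '[[0,0,0],[0,0,0],[0,0,0],[0,0,0]]' --angular '[[0,0,0.6],[0,0,0.6],[0,0,0.6],[0,0,0.6]]'

```text
clock: 11.42
position: [0.5169, 0.2606, 0.2141]
ee_rot: [-0.0, 0.886, -0.464, 0.001]
contact_force: [1.0, -0.3, -0.1]
width: 0.0129
```

```bash
python3 - <<'E'
from h import *
plan([.5160,.2602,.214],.047,None)
E
```

```text
clock 11.42 pos [0.5169 0.2606 0.2141] yaw -0.9642 w [-1.0000e-04 -2.4000e-03 -1.0112e+00] dist 0.0010 min rows 0.0/12.6
 F [ 0.99 -0.34 -0.06] M [-0.271 -0.199  0.148] w 0.0129
```

```bash
python3 - <<'E'
from h import *
t=manip.get_image("top"); cv2.imwrite("pics/t8.png",cv2.resize(t[160:280,80:200],None,fx=5,fy=5,interpolation=cv2.INTER_CUBIC))
plan([.5160,.2602,.214],.047,None)
E
```

```text
clock 11.47 pos [0.5169 0.2607 0.2141] yaw -0.9656 w [-2.0000e-04 -2.3000e-03 -1.0126e+00] dist 0.0010 min rows 0.0/12.7
 F [ 0.64 -1.19 -0.64] M [-0.255 -0.26   0.116] w 0.0128
```

View pics/t8.png

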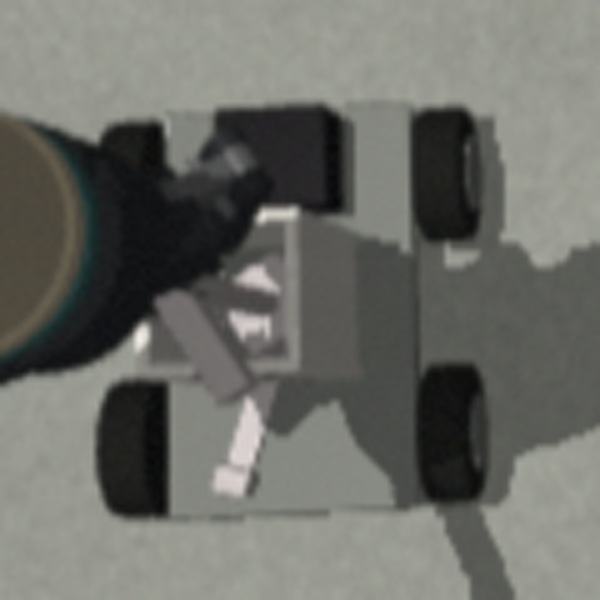

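The finger has begun to swing, now at ~(240,440) zoomed, so the key is driving it. I'll carry on in smaller steps.

Emit:
send_rows --delta_pos '[[0,0,0],[0,0,0],[0,0,0],[0,0,0]]' --angular '[[0,0,0.5],[0,0,0.5],[0,0,0.5],[0,0,0.5]]'

```text
clock: 11.8
position: [0.5169, 0.2606, 0.2141]
ee_rot: [-0.0, 0.847, -0.532, 0.001]
contact_force: [0.1, -1.1, -1.5]
width: 0.0131
```

```bash
python3 - <<'E'
from h import *
plan([.5160,.2602,.214],.047,None)
E
```

```text
clock 11.80 pos [0.5169 0.2606 0.2141] yaw -1.1226 w [-2.0000e-04 -2.3000e-03 -1.1696e+00] dist 0.0010 min rows 0.0/14.6
 F [ 0.14 -1.07 -1.53] M [-0.387 -0.17   0.156] w 0.0131
```

Emit:
send_rows --delta_pos '[[0,0,0],[0,0,0],[0,0,0],[0,0,0]]' --angular '[[0,0,0.5],[0,0,0.5],[0,0,0.5],[0,0,0.5]]'

```text
clock: 12.13
position: [0.5168, 0.2604, 0.2141]
ee_rot: [-0.0, 0.801, -0.598, 0.001]
contact_force: [1.5, -1.3, -0.6]
width: 0.0129
```

```bash
python3 - <<'E'
from h import *
plan([.5160,.2602,.214],.047,None)
E
```

```text
clock 12.13 pos [0.5168 0.2604 0.2141] yaw -1.2826 w [-0.     -0.0025 -1.3296] dist 0.0009 min rows 0.0/16.6
 F [ 1.49 -1.34 -0.63] M [-0.441 -0.215  0.175] w 0.0129
```

Emit:
send_rows --delta_pos '[[0,0,0],[0,0,0],[0,0,0]]' --angular '[[0,0,0.3],[0,0,0.3],[0,0,0.3]]'

```text
clock: 12.38
position: [0.5167, 0.2606, 0.2142]
ee_rot: [-0.0, 0.779, -0.627, 0.001]
contact_force: [1.0, -1.3, 0.5]
width: 0.0129
```

```bash
python3 - <<'E'
from h import *
plan([.5160,.2602,.214],.047,None)
E
```

```text
clock 12.38 pos [0.5167 0.2606 0.2142] yaw -1.3547 w [-2.0000e-04 -1.8000e-03 -1.4017e+00] dist 0.0008 min rows 0.0/17.5
 F [ 1.04 -1.25  0.5 ] M [-0.624 -0.268  0.187] w 0.0129
```

Emit:
send_rows --delta_pos '[[0,0,0],[0,0,0],[0,0,0]]' --angular '[[0,0,0.25],[0,0,0.25],[0,0,0.2]]'

```text
clock: 12.63
position: [0.5165, 0.2607, 0.2141]
ee_rot: [-0.0, 0.761, -0.648, 0.001]
contact_force: [1.5, -2.0, 1.1]
width: 0.0131
```

```bash
python3 - <<'E'
from h import *
plan([.5160,.2602,.214],.047,None)
t=manip.get_image("top"); cv2.imwrite("pics/t9.png",cv2.resize(t[160:280,80:200],None,fx=5,fy=5,interpolation=cv2.INTER_CUBIC))
E
```

```text
clock 12.63 pos [0.5165 0.2607 0.2141] yaw -1.4109 w [-3.0000e-04 -1.3000e-03 -1.4579e+00] dist 0.0007 min rows 0.0/18.2
 F [ 1.51 -1.95  1.06] M [-0.75  -0.396  0.194] w 0.0131
```

View pics/t9.png

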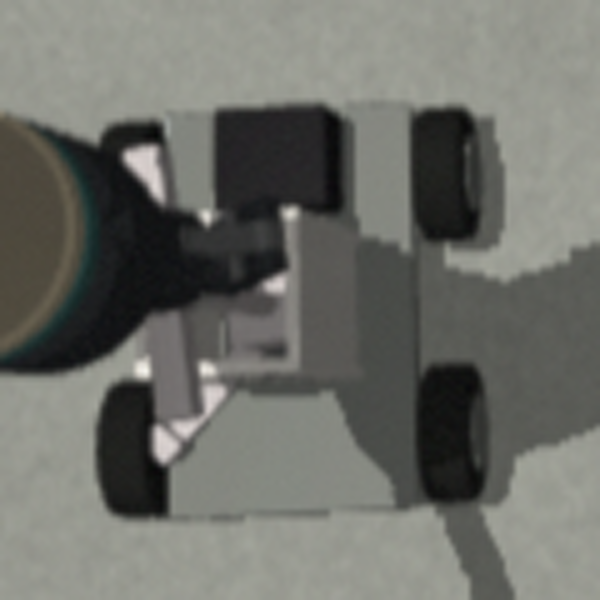

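```bash
python3 - <<'E'
from h import *
a=(np.array([[165,440],[152,425],[180,462]])+.5)/5-.5+[80,160]
for z in (.03,.04):
    r=ray("top",a,z); d=r-[.5158,.2605,z]; print(np.hypot(d[:,0],d[:,1]), np.radians(182.7)-np.unwrap(np.arctan2(d[:,1],d[:,0])))
E
```

```text
[0.08148842 0.08151117 0.08427207] [0.82957269 0.93949735 0.68899615]
[0.07926367 0.07904472 0.08235004] [0.80133528 0.91332148 0.65967174]
```

Emit:
send_rows --delta_pos '[[0.001,-0.0005,0],[0,0,0],[0,0,0]]' --angular '[[0,0,0.2],[0,0,0.2],[0,0,0.2]]'

```text
clock: 12.93
position: [0.5166, 0.2606, 0.2141]
ee_rot: [-0.0, 0.746, -0.666, 0.0]
contact_force: [1.5, -2.2, 1.6]
width: 0.0129
```

```bash
python3 - <<'E'
from h import *
plan([.5160,.2602,.214],.047,None)
E
```

```text
clock 12.93 pos [0.5166 0.2606 0.2141] yaw -1.4589 w [-4.0000e-04 -6.0000e-04 -1.5059e+00] dist 0.0007 min rows 0.0/18.8
 F [ 1.53 -2.16  1.62] M [-0.701 -0.377  0.159] w 0.0129
```

Emit:
send_rows --delta_pos '[[0.001,-0.0005,-0.0005],[0,0,0]]' --angular '[[0,0,0.2],[0,0,0.2]]'

```text
clock: 13.1
position: [0.5166, 0.2603, 0.2141]
ee_rot: [-0.0, 0.735, -0.678, -0.0]
contact_force: [1.0, -1.7, 1.5]
width: 0.0129
```

```bash
python3 - <<'E'
from h import *
plan([.5160,.2602,.214],.047,None)
E
```

```text
clock 13.10 pos [0.5166 0.2603 0.2141] yaw -1.4910 w [-2.000e-04  0.000e+00 -1.538e+00] dist 0.0007 min rows 0.0/19.2
 F [ 0.99 -1.75  1.51] M [-0.599 -0.316  0.147] w 0.0129
```

Emit:
send_rows --delta_pos '[[0,0,0],[0,0,0]]' --angular '[[0,0,0.15],[0,0,0.15]]'

```text
clock: 13.27
position: [0.5166, 0.2603, 0.2141]
ee_rot: [-0.0, 0.727, -0.687, 0.0]
contact_force: [0.6, -1.6, 0.9]
width: 0.0127
```

```bash
python3 - <<'E'
from h import *
plan([.5160,.2602,.214],.047,None)
E
```

```text
clock 13.27 pos [0.5166 0.2603 0.2141] yaw -1.5145 w [-1.0000e-04 -0.0000e+00 -1.5615e+00] dist 0.0006 min rows 0.0/19.5
 F [ 0.6  -1.56  0.93] M [-0.592 -0.339  0.124] w 0.0127
```

Emit:
send_rows --delta_pos '[[0,0,0],[0,0,0]]' --angular '[[0,0,0.15],[0,0,0.1]]'

```text
clock: 13.43
position: [0.5166, 0.2603, 0.2141]
ee_rot: [-0.0, 0.72, -0.694, 0.0]
contact_force: [1.6, -2.1, 2.4]
width: 0.013
```

```bash
python3 - <<'E'
from h import *
plan([.5160,.2602,.214],.047,None)
E
```

```text
clock 13.43 pos [0.5166 0.2603 0.2141] yaw -1.5344 w [-1.0000e-04 -1.0000e-04 -1.5814e+00] dist 0.0006 min rows 0.0/19.8
 F [ 1.56 -2.13  2.38] M [-0.577 -0.379  0.188] w 0.0130
```

Emit:
send_rows --delta_pos '[[0,0,0],[0,0,0]]' --angular '[[0,0,0.1],[0,0,0.1]]'

```text
clock: 13.6
position: [0.5166, 0.2603, 0.2141]
ee_rot: [-0.0, 0.714, -0.7, 0.0]
contact_force: [1.5, -2.3, 2.9]
width: 0.0129
```

```bash
python3 - <<'E'
from h import *
plan([.5160,.2602,.214],.047,None)
E
```

```text
clock 13.60 pos [0.5166 0.2603 0.2141] yaw -1.5501 w [-1.0000e-04 -1.0000e-04 -1.5971e+00] dist 0.0006 min rows 0.0/20.0
 F [ 1.53 -2.28  2.85] M [-0.605 -0.297  0.186] w 0.0129
```

Emit:
send_rows --delta_pos '[[0,0,-0.0005],[0,0,0]]' --angular '[[0,0,0.1],[0,0,0.1]]'

```text
clock: 13.77
position: [0.5166, 0.2602, 0.2142]
ee_rot: [0.0, 0.709, -0.705, 0.0]
contact_force: [0.8, -1.9, 1.1]
width: 0.0132
```

```bash
python3 - <<'E'
from h import *
plan([.5160,.2602,.214],.047,None)
t=manip.get_image("top"); cv2.imwrite("pics/t10.png",cv2.resize(t[160:280,80:200],None,fx=5,fy=5,interpolation=cv2.INTER_CUBIC))
E
```

```text
clock 13.77 pos [0.5166 0.2602 0.2142] yaw -1.5661 w [ 2.0000e-04 -0.0000e+00 -1.6131e+00] dist 0.0006 min rows 0.0/20.2
 F [ 0.75 -1.86  1.06] M [-0.602 -0.412  0.128] w 0.0132
```

View pics/t10.png

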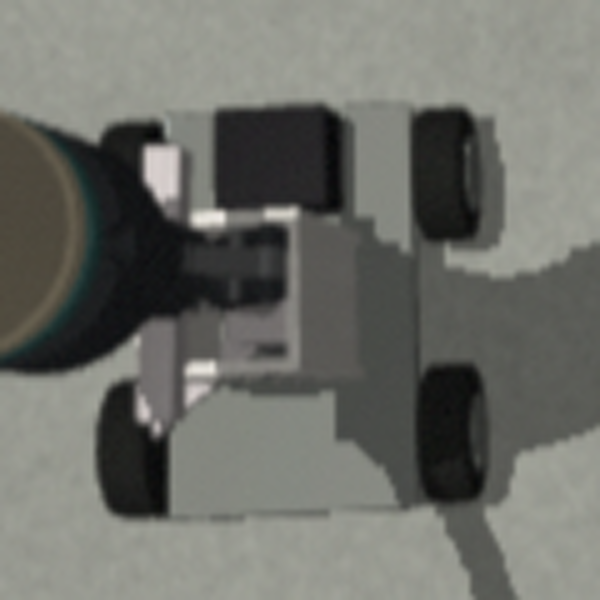

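Emit:
send_rows --delta_pos '[[0,0,0],[0,0,0]]' --angular '[[0,0,0.1],[0,0,0]]'

```text
clock: 13.98
position: [0.5165, 0.2602, 0.2141]
ee_rot: [-0.0, -0.706, 0.708, 0.0]
contact_force: [1.5, -1.4, 0.9]
width: 0.0125
```

```bash
python3 - <<'E'
from h import *
plan([.5160,.2602,.214],.047,None)
E
```

```text
clock 13.98 pos [0.5165 0.2602 0.2141] yaw -1.5738 w [ 3.0000e-04  0.0000e+00 -1.6208e+00] dist 0.0006 min rows 0.0/20.3
 F [ 1.51 -1.42  0.86] M [-0.559 -0.417  0.116] w 0.0125
```

Emit:
send_rows --delta_pos '[[0,0,0],[0,0,0]]' --angular '[[0,0,0.1],[0,0,0]]'

```text
clock: 14.15
position: [0.5165, 0.2602, 0.2141]
ee_rot: [-0.0, -0.703, 0.711, 0.0]
contact_force: [1.9, -2.6, 1.7]
width: 0.0131
```

```bash
python3 - <<'E'
from h import *
plan([.5160,.2602,.214],.047,None)
E
```

```text
clock 14.15 pos [0.5165 0.2602 0.2141] yaw -1.5818 w [ 2.0000e-04  0.0000e+00 -1.6288e+00] dist 0.0006 min rows 0.0/20.4
 F [ 1.88 -2.62  1.66] M [-0.597 -0.435  0.082] w 0.0131
```

Emit:
send_rows --delta_pos '[[0,0,0],[0,0,0]]' --angular '[[0,0,0.1],[0,0,0.1]]'

```text
clock: 14.32
position: [0.5165, 0.2602, 0.2141]
ee_rot: [-0.0, -0.697, 0.717, 0.0]
contact_force: [2.6, -2.0, 0.6]
width: 0.0129
```

```bash
python3 - <<'E'
from h import *
plan([.5160,.2602,.214],.047,None)
E
```

```text
clock 14.32 pos [0.5165 0.2602 0.2141] yaw -1.5981 w [ 3.0000e-04  0.0000e+00 -1.6451e+00] dist 0.0005 min rows 0.0/20.6
 F [ 2.61 -2.04  0.57] M [-0.532 -0.37   0.137] w 0.0129
```

Emit:
send_rows --delta_pos '[[0,0,-0.0005],[0,0,0]]' --angular '[[0,0,0.1],[0,0,0.1]]'

```text
clock: 14.48
position: [0.5164, 0.2602, 0.2142]
ee_rot: [-0.0, -0.692, 0.722, 0.0]
contact_force: [1.4, -2.2, -0.8]
width: 0.0132
```

```bash
python3 - <<'E'
from h import *
plan([.5160,.2602,.214],.047,None)
E
```

```text
clock 14.48 pos [0.5164 0.2602 0.2142] yaw -1.6138 w [ 7.0000e-04  2.0000e-04 -1.6608e+00] dist 0.0004 min rows 0.0/20.8
 F [ 1.39 -2.21 -0.83] M [-0.574 -0.387  0.307] w 0.0132
```

Emit:
send_rows --delta_pos '[[0,0,0],[0,0,0]]' --angular '[[0,0,0.06],[0,0,0]]'

```text
clock: 14.65
position: [0.5164, 0.2602, 0.2142]
ee_rot: [-0.0, -0.69, 0.724, 0.0]
contact_force: [0.3, -1.9, -1.7]
width: 0.0128
```

```bash
python3 - <<'E'
from h import *
plan([.5160,.2602,.214],.047,None)
t=manip.get_image("top"); cv2.imwrite("pics/t11.png",cv2.resize(t[160:280,80:200],None,fx=5,fy=5,interpolation=cv2.INTER_CUBIC))
plan([.5160,.2602,.214],.047,None)
E
```

```text
clock 14.65 pos [0.5164 0.2602 0.2142] yaw -1.6181 w [ 7.0000e-04  2.0000e-04 -1.6651e+00] dist 0.0004 min rows 0.0/20.8
 F [ 0.3  -1.89 -1.72] M [-0.563 -0.374  0.336] w 0.0128
clock 14.70 pos [0.5164 0.2602 0.2142] yaw -1.6179 w [ 8.0000e-04  2.0000e-04 -1.6649e+00] dist 0.0004 min rows 0.0/20.8
 F [ 2.03 -1.95 -1.9 ] M [-0.549 -0.338  0.311] w 0.0131
```

View pics/t11.png

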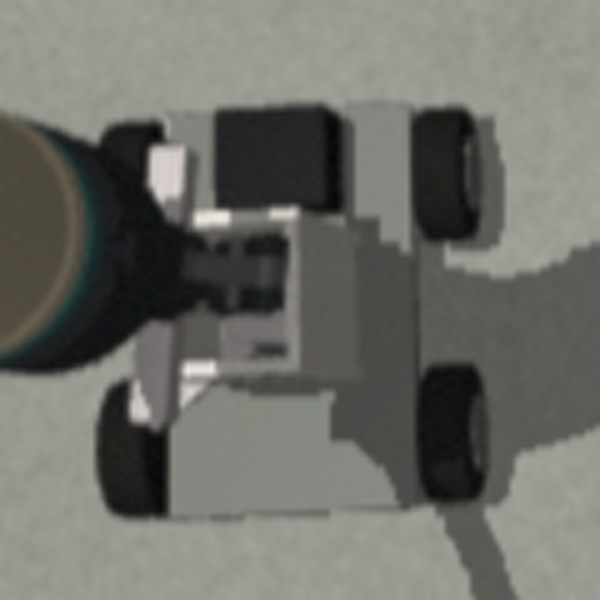

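Mz stays at 0.31–0.34 N m (running torque was ~0.17), and the finger no longer moves with the key, so it is at the stop. I'll unwind by the socket slack, then lift.

Emit:
send_rows --delta_pos '[[0,0,0],[0,0,0],[0,0,0],[0,0,0]]' --angular '[[0,0,-0.7],[0,0,-0.8],[0,0,-0.8],[0,0,0]]'

```text
clock: 15.03
position: [0.5159, 0.2607, 0.2141]
ee_rot: [0.0, 0.754, -0.657, -0.001]
contact_force: [-0.2, -0.2, -2.1]
width: 0.0126
```

```bash
python3 - <<'E'
from h import *
plan([.5160,.2602,.214],.047,None)
E
```

```text
clock 15.03 pos [0.5159 0.2607 0.2141] yaw -1.4340 w [ 5.000e-04  2.000e-03 -1.481e+00] dist 0.0005 min rows 0.0/18.5
 F [-0.18 -0.18 -2.06] M [-0.238 -0.119 -0.061] w 0.0126
```

Emit:
send_rows --delta_pos '[[0,0,-0.01],[0,0,-0.02],[0,0,-0.02]]' --angular '[[0,0,0],[0,0,0],[0,0,0]]'

```text
clock: 15.28
position: [0.5161, 0.2605, 0.2346]
ee_rot: [0.0, 0.753, -0.658, -0.001]
contact_force: [0.5, 0.6, -3.7]
width: 0.0125
```

```bash
python3 - <<'E'
from h import *
plan([.5160,.2602,.36],.047,None)
E
```

```text
clock 15.28 pos [0.5161 0.2605 0.2346] yaw -1.4353 w [ 1.0000e-03  1.7000e-03 -1.4823e+00] dist 0.1254 min rows 3.0/18.5
 F [ 0.53  0.6  -3.69] M [0.007 0.045 0.013] w 0.0125
```

Emit:
send_rows --delta_pos '[[0,0,-0.05],[0,0,-0.07],[0,0,-0.07],[0,0,-0.07],[0,0,-0.06]]' --angular '[[0,0,0],[0,0,0],[0,0,0],[0,0,0],[0,0,0]]'

```text
clock: 15.7
position: [0.5161, 0.2607, 0.3655]
ee_rot: [-0.001, 0.754, -0.657, -0.0]
contact_force: [0.4, 0.0, -4.5]
width: 0.0131
```

Emit:
send_rows --delta_pos '[[0,0,-0.015],[0,0,0],[0,0,0],[0,0,0]]' --angular '[[0,0,0],[0,0,0],[0,0,0],[0,0,0]]'

```text
clock: 16.03
position: [0.5156, 0.2601, 0.3664]
ee_rot: [0.002, 0.754, -0.657, -0.001]
contact_force: [-0.1, 0.7, -3.6]
width: 0.0132
```

```bash
python3 - <<'E'
from h import *
s=manip.get_image("scene");t=manip.get_image("top");cv2.imwrite("pics/top12.png",t);cv2.imwrite("pics/scene12.png",s)
a=cv2.resize(s[40:240,300:440],None,fx=3,fy=3,interpolation=cv2.INTER_CUBIC)
b=cv2.resize(t[160:280,80:200],None,fx=3,fy=3,interpolation=cv2.INTER_CUBIC)
b=cv2.copyMakeBorder(b,0,a.shape[0]-b.shape[0],0,0,0)
cv2.imwrite("pics/m12.png",np.hstack([a,b]))
k=cv2.resize(t[150:230,300:390],None,fx=6.6,fy=6.6,interpolation=cv2.INTER_CUBIC);cv2.imwrite("pics/k12.png",k)
plan([.5160,.2602,.36],.047,None)
E
```

```text
clock 16.13 pos [0.5158 0.2601 0.3664] yaw -1.4342 w [ 0.0039  0.0023 -1.4812] dist 0.0064 min rows 0.2/18.5
 F [-0.07 -0.28 -3.64] M [0.028 0.008 0.054] w 0.0133
```

View pics/m12.png

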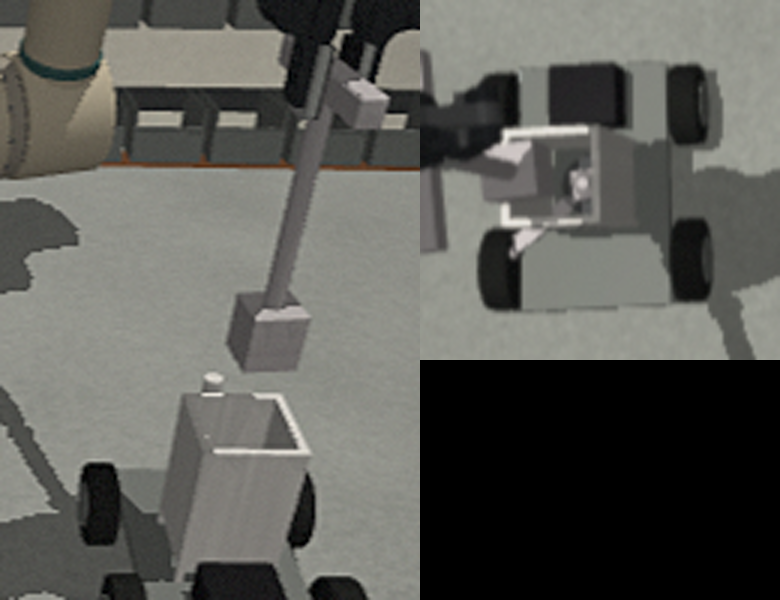

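View pics/k12.png

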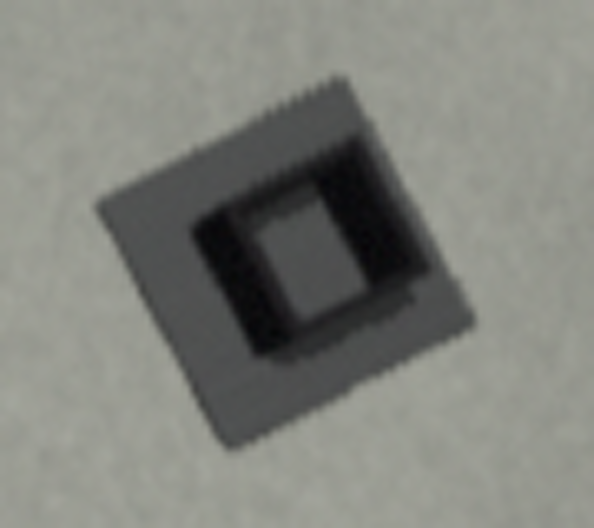

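```bash
python3 - <<'E'
from h import *
q=lambda l:(np.array(l)+.5)/6.6-.5+[300,150]
r=ray("top",q([(97,205),(343,75),(475,322),(232,450)]),.008);print(r.mean(0));e=[r[(i+1)%4]-r[i] for i in range(4)]
print([(round(float(np.linalg.norm(a)),4),round(float(np.degrees(np.arctan2(a[1],a[0]))),1)) for a in e])
r=ray("top",q([(192,230),(368,140),(432,270),(258,357)]),.07);print("tube",r.mean(0));e=[r[(i+1)%4]-r[i] for i in range(4)]
print([(round(float(np.linalg.norm(a)),4),round(float(np.degrees(np.arctan2(a[1],a[0]))),1)) for a in e])
t=cv2.imread("pics/top12.png");cv2.imwrite("pics/t12z.png",cv2.resize(t[220:265,95:140],None,fx=12,fy=12,interpolation=cv2.INTER_CUBIC))
E
```

```text
[ 0.5902693  -0.20301602  0.008     ]
[(0.0995, -62.3), (0.0983, -153.7), (0.0972, 117.3), (0.0975, 27.7)]
tube [ 0.5865165  -0.19843074  0.07      ]
[(0.0662, -63.1), (0.0477, -155.6), (0.0648, 116.2), (0.0469, 26.1)]
```

View pics/t12z.png

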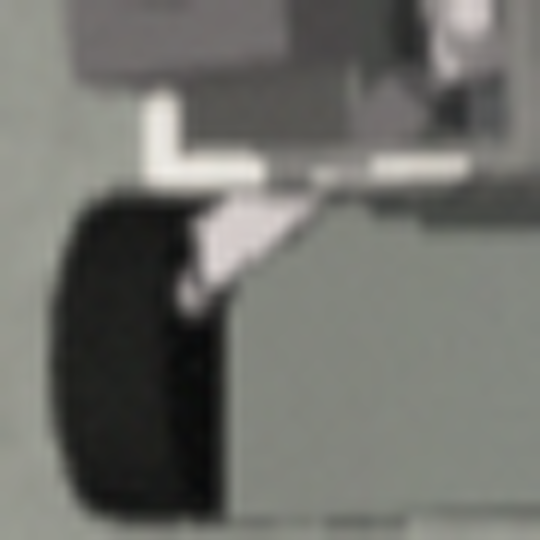

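```bash
python3 - <<'E'
from h import *
c=manip.calibration("wrist");im=manip.get_image("wrist");cv2.imwrite("pics/w13.png",im);np.save("w13.npy",c["camera_from_world"])
E
```

```text
(no output)
```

View pics/w13.png

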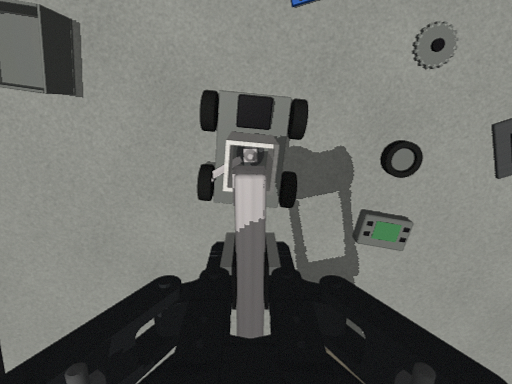

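```bash
python3 - <<'E'
from h import *
im=cv2.imread("pics/w13.png");cv2.imwrite("pics/w13z.png",cv2.resize(im[130:200,190:275],None,fx=9,fy=8.5,interpolation=cv2.INTER_CUBIC))
c=manip.calibration("wrist");c["camera_from_world"]=np.load("w13.npy")
for a in (.8,.85,.9,.95,1.0):
    th=np.radians(182.7)-a
    P=np.array([[.5157+.084*np.cos(th),.2602+.084*np.sin(th),z] for z in(.03,.035,.04)])
    print(a,((proj("wrist",P,c)-[190,130]+.5)*[9,8.5]).round(0).tolist(), ((proj("top",P)-[95,220]+.5)*12).round(0).tolist())
print((proj("wrist",[[.5157,.2602,.072]],c)-[190,130]+.5)*[9,8.5],(proj("top",[[.5157,.2602,.072]])-[95,220]+.5)*12)
E
```

```text
0.8 [[194.0, 449.0], [191.0, 456.0], [187.0, 463.0]] [[218.0, 357.0], [210.0, 357.0], [201.0, 357.0]]
0.85 [[180.0, 433.0], [176.0, 440.0], [172.0, 447.0]] [[203.0, 341.0], [194.0, 341.0], [185.0, 341.0]]
0.9 [[166.0, 416.0], [162.0, 423.0], [158.0, 430.0]] [[188.0, 324.0], [179.0, 324.0], [170.0, 324.0]]
0.95 [[153.0, 399.0], [149.0, 405.0], [145.0, 412.0]] [[174.0, 307.0], [165.0, 306.0], [156.0, 306.0]]
1.0 [[142.0, 381.0], [137.0, 387.0], [133.0, 393.0]] [[161.0, 288.0], [152.0, 288.0], [143.0, 288.0]]
[[540.75997973 225.60999189]] [[478.29430429  11.21581177]]
```

View pics/w13z.png

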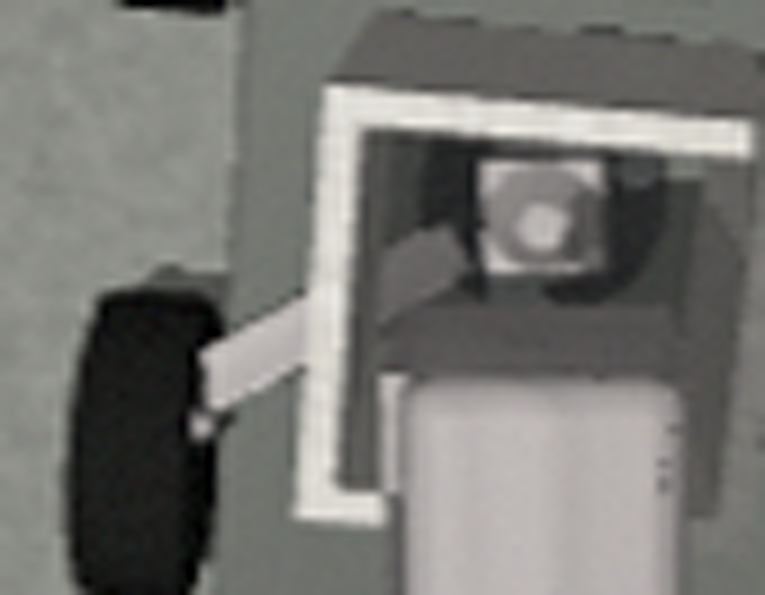

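```bash
python3 - <<'E'
from h import *
c=manip.calibration("wrist");c["camera_from_world"]=np.load("w13.npy")
for z in(.03,.038):
  for a in (.8,.85,.9,.95,1.0):
    th=np.radians(182.7)-a
    P=np.array([[.5157+r*np.cos(th),.2602+r*np.sin(th),z] for r in(0.0,.03,.075)])
    p=(proj("wrist",P,c)-[190,130]+.5)*[9,8.5]; d=p[2]-p[1]
    print(z,a,p.round(0).tolist(),"slope %.3f y@262 %.0f y@415 %.0f"%(-d[1]/d[0],np.interp(262,p[::-1,0],p[::-1,1]),np.interp(415,p[::-1,0],p[::-1,1])))
E
```

```text
0.03 0.8 [[541.0, 185.0], [414.0, 281.0], [230.0, 422.0]] slope 0.761 y@262 397 y@415 281
0.03 0.85 [[541.0, 185.0], [409.0, 275.0], [217.0, 407.0]] slope 0.686 y@262 376 y@415 272
0.03 0.9 [[541.0, 185.0], [405.0, 269.0], [205.0, 392.0]] slope 0.616 y@262 357 y@415 263
0.03 0.95 [[541.0, 185.0], [400.0, 263.0], [194.0, 376.0]] slope 0.551 y@262 339 y@415 255
0.03 1.0 [[541.0, 185.0], [396.0, 256.0], [183.0, 360.0]] slope 0.490 y@262 322 y@415 247
0.038 0.8 [[541.0, 192.0], [412.0, 290.0], [225.0, 432.0]] slope 0.760 y@262 404 y@415 288
0.038 0.85 [[541.0, 192.0], [407.0, 284.0], [212.0, 418.0]] slope 0.685 y@262 383 y@415 279
0.038 0.9 [[541.0, 192.0], [402.0, 278.0], [200.0, 402.0]] slope 0.616 y@262 364 y@415 270
0.038 0.95 [[541.0, 192.0], [398.0, 271.0], [188.0, 386.0]] slope 0.551 y@262 346 y@415 262
0.038 1.0 [[541.0, 192.0], [394.0, 264.0], [177.0, 370.0]] slope 0.489 y@262 329 y@415 254
```

```bash
python3 - <<'E'
from h import *
plan([.5925,-.2044,.362],-1.112,13)
E
```

```text
clock 16.18 pos [0.516  0.2601 0.3666] yaw -1.4342 w [ 3.600e-03 -1.000e-04 -3.222e-01] dist 0.4708 min rows 11.3/4.0
 F [ 0.38 -0.34 -3.95] M [-0.031  0.002 -0.009] w 0.0133
 delta_pos [[0.09, -0.002, 0.001], [0.091, -0.0, 0.001], [0.091, 0.002, 0.001], [0.09, 0.004, 0.001], [0.09, 0.007, 0.001], [0.09, 0.009, 0.001], [0.09, 0.011, 0.001], [0.09, 0.013, 0.001], [0.089, 0.015, 0.001], [0.089, 0.018, 0.001], [0.088, 0.02, 0.001], [0.088, 0.022, 0.001], [0.087, 0.024, 0.001]]
 angular [0.003, -0.0, -0.31]
```

Emit:
send_rows --delta_pos '[[0.09,-0.002,0.001],[0.091,0,0.001],[0.091,0.002,0.001],[0.09,0.004,0.001],[0.09,0.007,0.001]]' --angular '[[0,0,-0.31],[0,0,-0.31],[0,0,-0.31],[0,0,-0.31],[0,0,-0.31]]'

```text
clock: 16.6
position: [0.5455, 0.0802, 0.3655]
ee_rot: [0.0, 0.794, -0.609, -0.001]
contact_force: [0.6, 0.4, -3.7]
width: 0.013
```

Emit:
send_rows --delta_pos '[[0.09,0.009,0.001],[0.09,0.011,0.001],[0.09,0.013,0.001],[0.089,0.015,0.001],[0.089,0.018,0.001]]' --angular '[[0,0,-0.31],[0,0,-0.31],[0,0,-0.31],[0,0,-0.31],[0,0,-0.31]]'

```text
clock: 17.02
position: [0.5751, -0.0988, 0.3635]
ee_rot: [0.0, 0.83, -0.558, -0.001]
contact_force: [0.6, -0.2, -2.7]
width: 0.0132
```

Emit:
send_rows --delta_pos '[[0.088,0.02,0.001],[0.088,0.022,0.001],[0.07,0.02,0.001],[0.017,0.004,0],[0,0,0]]' --angular '[[0,0,-0.31],[0,0,-0.31],[0,0,-0.31],[0,0,0],[0,0,0]]'

```text
clock: 17.43
position: [0.5932, -0.2068, 0.3613]
ee_rot: [0.0, 0.848, -0.529, -0.001]
contact_force: [-0.3, -0.0, -3.9]
width: 0.0131
```

Emit:
send_rows --delta_pos '[[0,0,0],[0,0,0],[0,0,0]]' --angular '[[0,0,0],[0,0,0],[0,0,0]]'

```text
clock: 17.68
position: [0.593, -0.2025, 0.3634]
ee_rot: [-0.0, 0.85, -0.527, -0.0]
contact_force: [0.0, 0.3, -3.5]
width: 0.0129
```

```bash
python3 - <<'E'
from h import *
plan([.5925,-.2044,.282],-1.112,4)
im=manip.get_image("wrist");cv2.imwrite("pics/w14.png",im)
s=manip.get_image("scene");cv2.imwrite("pics/s14.png",cv2.resize(s[60:290,60:220],None,fx=2.6,fy=2.6,interpolation=cv2.INTER_CUBIC))
plan([.5925,-.2044,.282],-1.112,4)
E
```

```text
clock 17.68 pos [ 0.593  -0.2025  0.3634] yaw -1.1101 w [-0.0002  0.0007  0.0019] dist 0.0814 min rows 2.0/0.0
 F [ 0.05  0.31 -3.49] M [ 0.04  -0.063 -0.013] w 0.0129
 delta_pos [[0.001, 0.001, 0.051], [0.001, 0.001, 0.051], [0.001, 0.001, 0.051], [0.001, 0.001, 0.051]]
 angular [-0.001, 0.002, 0.006]
clock 17.78 pos [ 0.5931 -0.2027  0.3637] yaw -1.1101 w [-0.0004 -0.0001  0.0019] dist 0.0817 min rows 2.0/0.0
 F [ 0.15  0.59 -2.69] M [0.027 0.062 0.014] w 0.0127
 delta_pos [[0.001, 0.001, 0.051], [0.001, 0.001, 0.051], [0.001, 0.001, 0.051], [0.001, 0.001, 0.051]]
 angular [-0.001, -0.0, 0.006]
```

View pics/s14.png

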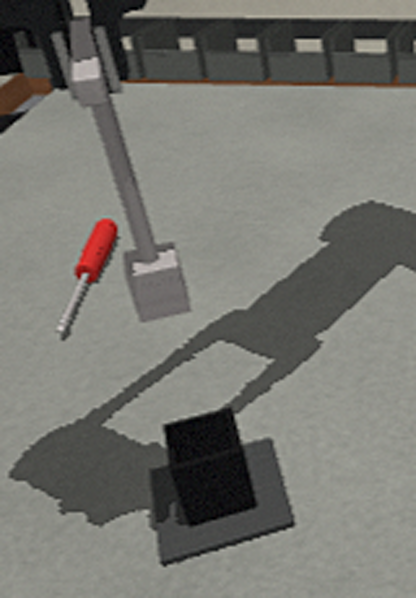

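Emit:
send_rows --delta_pos '[[0.002,0.002,0.04],[0.001,0.001,0.06],[0,0,0.07],[0,0,0.07],[0,0,0.04]]' --angular '[[0,0,0],[0,0,0],[0,0,0],[0,0,0],[0,0,0]]'

```text
clock: 18.2
position: [0.5912, -0.2041, 0.2484]
ee_rot: [0.0, 0.85, -0.527, -0.002]
contact_force: [-0.7, 0.8, -4.1]
width: 0.013
```

Emit:
send_rows --delta_pos '[[0,0,0],[0,0,0],[0,0,0]]' --angular '[[0,0,0],[0,0,0],[0,0,0]]'

```text
clock: 18.45
position: [0.5936, -0.2057, 0.2531]
ee_rot: [-0.0, 0.85, -0.527, 0.002]
contact_force: [0.2, 0.8, -2.8]
width: 0.0126
```

```bash
python3 - <<'E'
from h import *
plan([.5925,-.2044,.18],-1.112,4)
s=manip.get_image("scene");t=manip.get_image("top")
a=cv2.resize(s[170:290,90:190],None,fx=4,fy=4,interpolation=cv2.INTER_CUBIC)
b=cv2.resize(t[140:235,300:390],None,fx=4.2,fy=4.2,interpolation=cv2.INTER_CUBIC);b=cv2.copyMakeBorder(b,0,a.shape[0]-b.shape[0],0,0,0)
cv2.imwrite("pics/m15.png",np.hstack([a,b]))
E
```

```text
clock 18.45 pos [ 0.5936 -0.2057  0.2531] yaw -1.1111 w [-0.002  -0.0026  0.0009] dist 0.0731 min rows 1.8/0.0
 F [ 0.17  0.84 -2.79] M [-0.014 -0.064  0.009] w 0.0126
 delta_pos [[-0.001, 0.0, 0.046], [-0.001, 0.0, 0.046], [-0.001, 0.0, 0.046], [-0.001, 0.0, 0.046]]
 angular [-0.006, -0.008, 0.003]
```

View pics/m15.png

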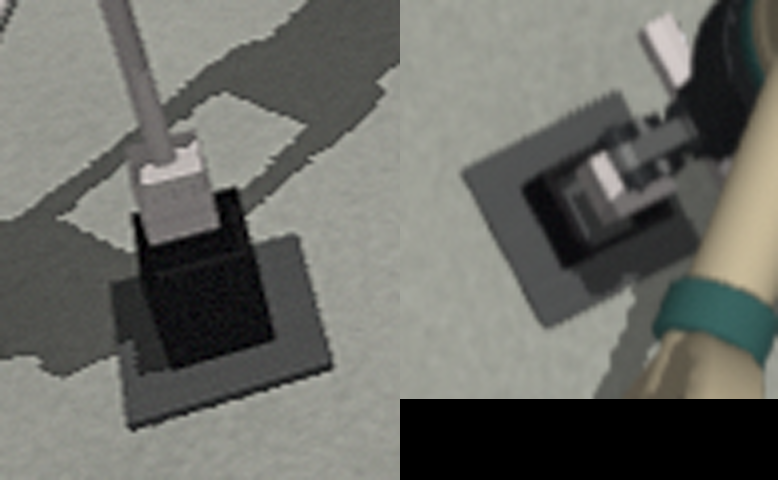

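The socket hangs centred over the tube, at (180,200) zoomed in the scene view, and square to it. I'll lower it gently.

Emit:
send_rows --delta_pos '[[-0.001,0,0.02],[-0.001,0,0.02],[0,0,0.02],[0,0,0.02]]' --angular '[[0,0,0],[0,0,0],[0,0,0],[0,0,0]]'

```text
clock: 18.88
position: [0.5919, -0.2049, 0.2183]
ee_rot: [0.0, 0.849, -0.528, -0.0]
contact_force: [-0.0, 0.1, -4.0]
width: 0.0132
```

Emit:
send_rows --delta_pos '[[0,0,0.02],[0,0,0.02],[0,0,0.02],[0,0,0.02]]' --angular '[[0,0,0],[0,0,0],[0,0,0],[0,0,0]]'

```text
clock: 19.22
position: [0.5922, -0.2051, 0.1863]
ee_rot: [0.0, 0.849, -0.528, -0.0]
contact_force: [1.0, 0.7, -3.7]
width: 0.0131
```

Emit:
send_rows --delta_pos '[[0,0,0.01],[0,0,0.008],[0,0,0.002]]' --angular '[[0,0,0],[0,0,0],[0,0,0]]'

```text
clock: 19.47
position: [0.5921, -0.205, 0.1786]
ee_rot: [0.0, 0.849, -0.528, -0.0]
contact_force: [-0.6, -0.1, -4.2]
width: 0.013
```

Emit:
send_rows --delta_pos '[[0,0,0.002],[0,0,0.001],[0,0,0]]' --angular '[[0,0,0],[0,0,0],[0,0,0]]'

```text
clock: 19.72
position: [0.5925, -0.2052, 0.1785]
ee_rot: [-0.0, 0.849, -0.528, 0.0]
contact_force: [-0.2, 0.3, -3.8]
width: 0.013
```

Emit:
send_rows --delta_pos '[[0,0,0.001],[0,0,0.001],[0,0,0]]' --angular '[[0,0,0],[0,0,0],[0,0,0]]'

```text
clock: 19.97
position: [0.5923, -0.2051, 0.1774]
ee_rot: [0.0, 0.849, -0.528, 0.0]
contact_force: [0.4, 0.1, -3.4]
width: 0.0128
```

Emit:
send_rows --delta_pos '[[0,0,0.001],[0,0,0.001],[0,0,0]]' --angular '[[0,0,0],[0,0,0],[0,0,0]]'

```text
clock: 20.22
position: [0.5925, -0.2051, 0.1772]
ee_rot: [-0.0, 0.849, -0.528, 0.001]
contact_force: [-1.1, -0.8, 0.3]
width: 0.0126
```

Emit:
send_rows --delta_pos '[[0,0,0.001],[0,0,0]]' --angular '[[0,0,0],[0,0,0]]'

```text
clock: 20.38
position: [0.5926, -0.2052, 0.1772]
ee_rot: [-0.0, 0.849, -0.528, 0.001]
contact_force: [-1.0, -0.1, 4.7]
width: 0.0127
```

On the floor at the original height (0.1772). Releasing.

Emit:
send_rows --delta_pos '[[0,0,-0.001],[0,0,0],[0,0,0],[0,0,0],[0,0,0]]' --angular '[[0,0,0],[0,0,0],[0,0,0],[0,0,0],[0,0,0]]' --hand 50

```text
clock: 20.8
position: [0.5923, -0.2051, 0.1763]
ee_rot: [0.0, 0.849, -0.528, -0.0]
contact_force: [-0.5, -0.3, -0.0]
width: 0.0501
```

Emit:
send_rows --delta_pos '[[0,0,-0.02],[0,0,-0.04],[0,0,-0.06],[0,0,-0.06],[0,0,-0.06]]' --angular '[[0,0,0],[0,0,0],[0,0,0],[0,0,0],[0,0,0]]'

```text
clock: 21.22
position: [0.5922, -0.205, 0.274]
ee_rot: [0.0, 0.849, -0.528, 0.0]
contact_force: [-0.6, 0.2, 0.6]
width: 0.0503
```

Emit:
send_rows --delta_pos '[[0,-0.05,0],[0,-0.08,0],[0,-0.08,0],[0,-0.06,0],[0,0,0]]' --angular '[[0,0,0],[0,0,0],[0,0,0],[0,0,0],[0,0,0]]'

```text
clock: 21.63
position: [0.693, -0.1547, 0.2721]
ee_rot: [-0.001, 0.85, -0.526, 0.001]
contact_force: [0.1, -0.5, 0.1]
width: 0.05
```

Emit:
send_rows --delta_pos '[[0,0,0],[0,0,0],[0,0,0]]' --angular '[[0,0,0],[0,0,0],[0,0,0]]'

```text
clock: 21.88
position: [0.6882, -0.1578, 0.2729]
ee_rot: [0.0, 0.849, -0.528, -0.0]
contact_force: [0.6, 0.9, 0.5]
width: 0.0499
```

```bash
python3 - <<'E'
from h import *
plan([.5925,-.2044,.18],-1.112,None)
for n in("scene","top"): cv2.imwrite(f"pics/{n}16.png",manip.get_image(n))
E
```

```text
clock 21.88 pos [ 0.6882 -0.1578  0.2729] yaw -1.1125 w [ 0.0006 -0.0002 -0.0005] dist 0.1413 min rows 3.4/0.0
 F [0.64 0.88 0.53] M [-0.011  0.044 -0.034] w 0.0499
```

View pics/scene16.png

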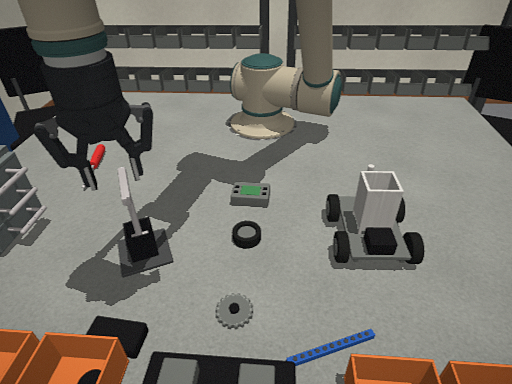

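View pics/top16.png

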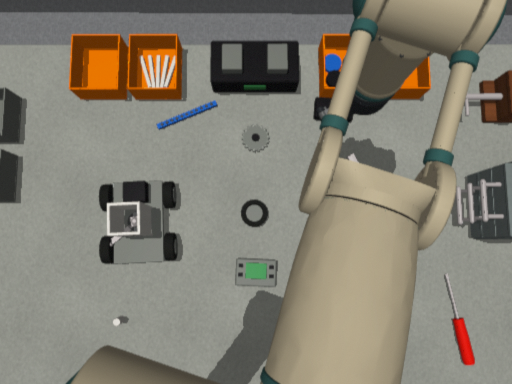

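```bash
python3 - <<'E'
import cv2
t=cv2.imread("pics/top16.png");cv2.imwrite("pics/t16z.png",cv2.resize(t[195:270,90:165],None,fx=8,fy=8,interpolation=cv2.INTER_CUBIC))
E
```

```text
(no output)
```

View pics/t16z.png

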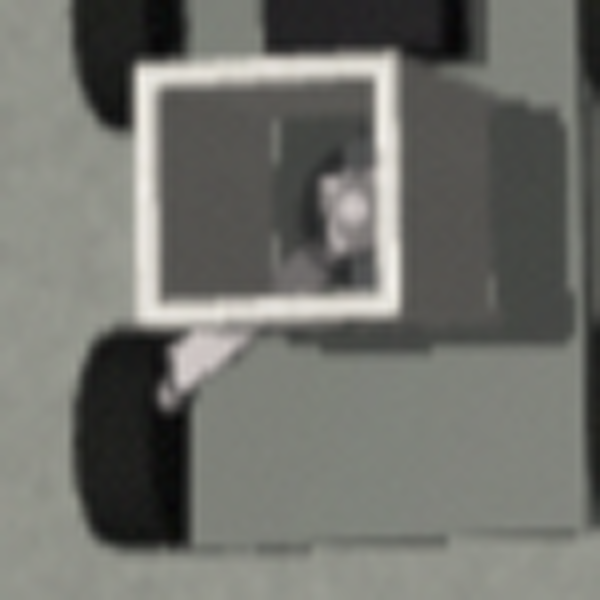

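The finger is still turned fully across, ending at the rear wheel at (170,395) zoomed. The key stands upright in its stand, and the gripper is clear of everything. I'm handing in.

```bash
python3 -c "
from rig import manip
print(manip.sign_off())"
```

```text
the job is handed in; nothing more can be done
None
```

The job is done and handed in at about 22 s: the clamp was turned up to its stop and the key is back upright in its stand. `sign_off` gives no verdict.

- **Seating:** I read the stem's angle with the wrist camera looking down the shaft. The key dropped over the stem with no resistance until the foot touched the seat, at about 45 mm height. The press there was about 7 N.
- **Turning:** I turned it about 1.66 rad clockwise. The running torque was 0.12–0.19 N m, and it rose and held at 0.31–0.34 N m at the stop. Sideways force on the tool stayed at about 3 N or less. I backed off the slack before lifting.
- **Clamp angle:** The wrist picture put the finger at about 0.95 rad. One rougher top-view reading of the finger's edge gave about 0.88. Both are above the 0.84 locking angle, and I took the torque rise as the deciding sign. I did not take a closer picture of the finger to settle the difference.
- **Key back in the stand:** It touched the floor at the same gripper height as at the start (0.1772 m), and the final scene picture shows it upright. In the top view the arm hid most of the stand.
- **Surroundings:** The wheel, brick, gear and rover look unmoved in the last pictures, and the gripper is clear of everything.

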